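Make up a carton of bread bites

ROBOT

A 6-joint arm with a two-finger parallel gripper is mounted at the origin on the work surface. World frame = base frame: x ahead of the robot, y to its left, z up, the work surface at z = 0. Lengths are in m, angles in rad, forces in N, time in s.
With the tool pointing down it reaches from about 0.3 to 0.775 m from the base axis. Payload 14.6 kg.
Tool frame: the origin (TCP) lies at the very end of the fingers, on their centre line; the grasp point (between the pads) lies 19 mm behind it; y points along the fingers, z is the direction in which the jaws open and shut, and the axes are right-handed (so a half turn about y gives the same grasp; the last joint's range is limited). The gripper opens to 94 mm and grips with 3 to 60 N. Pads are 16 mm wide; open, the fingers measure 119 mm over their backs; the gripper's body (75 mm by 177 mm) begins 78 mm behind the grasp point.
Start: joints at [-1.312, 0.3, 1.521, -0, 1.321, -0.067], TCP at [0.176, -0.521, 0.205] pointing down, gripper open.
Joint ranges: [-3.03, 3.03], [-0.79, 2.21], [0.23, 2.52], [-1.04, 4.18], [0, 3.07], [-2.55, 2.55]. Speed limits (rad/s): [2.22, 2.22, 2.57, 3.14, 3.14, 3.14].

INTERFACE

Orientations are given as [roll, pitch, yaw] about the fixed x, y, z axes, in that order (R = Rz(yaw) Ry(pitch) Rx(roll)).
In Python, from station import get_obs, camera, job gives the robot as it stands.
- The arm moves only by the tool step_arm, never from a script. Its argument "targets" is a list of rows, each a list of 6 numbers: the shift along the tool's x, y, z in mm, then the turn, a rotation vector about the tool's x, y, z in degrees. In form: [[dx, dy, dz, rx, ry, rz], ...]. A call has 1 to 12 rows; each row shifts and turns the commanded pose from where the row before left it, along the tool's axes as they then stand; what a row does not reach is not made up. A row lasts 1/8 s, in which the tool goes at most 62.5 mm and 10.7 degrees, less where a joint would pass 70% of its speed; a pose out of reach is approached as far as the arm can. A call is refused whole if a number of a shift passes 62.5 or a number of a turn 10.7, either way. A call with a gripper value outside its range is refused whole. "gripper" is the opening, from -1 (shut) to 1 (fully open), set as the call begins (left out, the last holds). The fingers move at their own pace and stop on an object; "squeeze" is the grip in N (left out, the last holds). Time passes only in rows, so rows that do not move let the fingers close. It gives the time, the measured TCP pose, the force and the opening at its end, in the units of the state.
- get_obs(): the state, without advancing time (a new reading comes with each control period).
- camera(name): name is "scene" or "top" or "wrist"; returns a dict with "pixels" (384x512x3 uint8, red, green, blue), "intrinsics" (3x3 intrinsics, pixels), "R" (3x3) and "t" (3): a world point X has camera coordinates R X + t; the wrist camera has in their place "tool_from_camera" (4x4, takes a point from camera to tool coordinates, whose origin is the TCP and whose axes are the tool frame's). Camera axes: x right, y down, z forward; pixel columns grow to the right and rows downward; lengths in m; the calibration is good to about 2 mm. A picture is of the moment at which its call begins: read the wrist's pose just before it. There is no depth.
- job.hand_in(): hands the job in, once; it reports no verdict.
The state is a dict: "time_s": time; "qpos": joint angles; "joint_vel": joint speeds; "tau": joint torques, N m; "ee_pos": TCP position; "eef_rot": TCP orientation; "force": force on the tool from outside, world axes, zero at the start; "moment": the same for the moment, N m; "grip_width": finger opening in m.
Only numpy, scipy, OpenCV 4.12 (cv2) and the standard library are available. Lean on these libraries where they do the work, as an engineer would, in place of code of your own. Each camera call takes 0.05 s, during which the arm holds its last target.

TASK

First pick the misshapen oblong bites out of the black baking tray and put every one of them in the white waste tub (by hand is fine). Then, never pinching the good round bites with the fingers, use the scoop to move all of them from the tray into the cardboard carton, in as many loads as it takes, and finally lay the scoop back flat and upright in the middle of its white board. Leave the other things on the bench where they are.

Things in the scene. Friction and masses are not known exactly. Their poses are not given: they have to be found in the camera images.
- tray: shallow black baking tray, fixed, 290 x 386 x 28 mm outside (x, y, z), walls and floor 3 mm thick, open on top, slippery; origin under its centre on the bench, y along its length. The batch lies in three rows along y (x about -94, 0 and +94); the 115 mm next to its -y end is clear of the batch at the start
- carton: order carton of brown cardboard, fixed, open on top, 180 x 180 x 90 mm outside, walls and floor 4 mm; origin under its centre. Carton and tub may have changed places
- tub: white plastic waste tub, fixed, open on top, 150 x 150 x 75 mm outside, walls and floor 4 mm; origin under its centre
- board: white plastic board, fixed, 240 x 140 x 10 mm, the scoop's place; origin under its centre
- scoop: steel hand scoop, 0.25 kg. Flat-floored pan, 100 mm long (x -50 to +50), 110 mm wide (y), floor 3 mm thick, slippery, open at the lip (+x end); side walls 33 mm high (x -50 to +35), back wall 43 mm high at x = -50. Origin: centre of the pan's underside. z up out of the pan
- scoop_grip (a point): middle of the scoop's handle: a level black bar, 110 mm along the scoop's x, 24 mm wide (y) and 24 mm high, free all round but for one stem at its middle; at (-55, 0, 80) mm in the scoop's frame
- scoop_lip (a point): middle of the lip's lower edge, at (50, 0, 0) mm in the scoop's frame
- bite1: good bread bite: a round brown bun, 40 mm across, 30 mm high, 18 g; flat foot 20 mm across, rounded below; origin at the centre of its underside, z up. May be absent
- bite2: good bread bite: a round brown bun, 40 mm across, 30 mm high, 18 g; flat foot 20 mm across, rounded below; origin at the centre of its underside, z up. May be absent
- bite3: good bread bite: a round brown bun, 40 mm across, 30 mm high, 18 g; flat foot 20 mm across, rounded below; origin at the centre of its underside, z up. May be absent
- bite4: good bread bite: a round brown bun, 40 mm across, 30 mm high, 18 g; flat foot 20 mm across, rounded below; origin at the centre of its underside, z up. May be absent
- bite5: good bread bite: a round brown bun, 40 mm across, 30 mm high, 18 g; flat foot 20 mm across, rounded below; origin at the centre of its underside, z up. May be absent
- bite6: good bread bite: a round brown bun, 40 mm across, 30 mm high, 18 g; flat foot 20 mm across, rounded below; origin at the centre of its underside, z up. May be absent
- bite7: good bread bite: a round brown bun, 40 mm across, 30 mm high, 18 g; flat foot 20 mm across, rounded below; origin at the centre of its underside, z up. May be absent
- bite8: good bread bite: a round brown bun, 40 mm across, 30 mm high, 18 g; flat foot 20 mm across, rounded below; origin at the centre of its underside, z up. May be absent
- odd1: misshapen bite: oblong, two run together, 60 mm long (its y), 33 mm wide (its x), 28 mm high, 25 g, same brown; origin at the centre of its underside. May be absent
- odd2: misshapen bite: oblong, two run together, 60 mm long (its y), 33 mm wide (its x), 28 mm high, 25 g, same brown; origin at the centre of its underside. May be absent
- odd3: misshapen bite: oblong, two run together, 60 mm long (its y), 33 mm wide (its x), 28 mm high, 25 g, same brown; origin at the centre of its underside. May be absent
- odd4: misshapen bite: oblong, two run together, 60 mm long (its y), 33 mm wide (its x), 28 mm high, 25 g, same brown; origin at the centre of its underside. May be absent
- mug: white mug, 76 mm across, 90 mm high, bystander; origin under its centre
- brush: pastry brush, 190 mm long along its x, lying on the bench, bystander; origin under its middle
- jar: closed glass jar, 64 mm across, 100 mm high, bystander; origin under its centre
- scraper: dough scraper, steel blade 110 x 75 mm with a wooden grip along +y, lying flat, bystander; origin under the blade's centre
- loaf: baked loaf, 160 x 85 x 60 mm, bystander; origin under its centre

How it is judged:
By the outcome, as a careful person would: the job done as asked, in the order asked, and still so for the second after the job is handed in, with the robot touching nothing.
Of bite1, bite2, bite3, bite4, bite5, bite6, bite7, bite8 only 5 to 8 are there at a start; the rules pass over those that are not, and their reading is None.
Of odd1, odd2, odd3, odd4 only 2 to 4 are there at a start; the rules pass over those that are not, and their reading is None.
At some moment in a run one of scoop, odd1, odd2, odd3, odd4 may be knocked a few centimetres aside while the robot is not near it.
It also fails if it takes over 210 s, if anything falls off the work surface, if the arm or the gripper's body presses on something with over 40 N, if the wrist force passes 120 N, or if a joint passes its speed limit or range.

## Working session

There is one attempt and no reset: what is moved stays moved. The work goes in short steps, Python scripts to look and compute and a tool call to move; the robot and the scene stay as the last step left them, time stands still between calls to the robot, and variables do not carry over. Pictures are saved under pics/ and viewed, and the job is handed in when it is done.

Besides the shell and the picture viewer there is one more tool, called after "Call:" as name([rows], argument=value, ...), one row to a line, values as JSON. step_arm: Moves the arm, as the interface text tells. Its arguments: {"type":"object","properties":{"targets":{"type":"array","items":{"type":"array","items":{"type":"number"}}},"gripper":{"type":"number"},"squeeze":{"type":"number"}},"required":["targets"]}

```bash
ls; mkdir -p pics; python3 - <<'E'
from station import get_obs,camera
import cv2,numpy as np
o=get_obs();print(o)
for n in ["top","scene","wrist"]:
    c=camera(n);cv2.imwrite(f"pics/{n}0.png",c["pixels"][:,:,::-1])
    print(n,[ (k,np.round(v,4).tolist()) for k,v in c.items() if k!="pixels"])
E
```

```text
pics
{'time_s': 0.0, 'qpos': array([-1.31158827e+00,  3.00469984e-01,  1.52155888e+00,  5.53860572e-06,
        1.32071214e+00, -6.66044943e-02]), 'joint_vel': array([-0.00068002,  0.00126077,  0.00144969, -0.00012897,  0.00129232,
        0.00165847]), 'tau': array([-2.11889535e-03, -5.31819034e+01, -3.52734911e+01,  7.07706157e-02,
        2.43942562e-02, -1.28980464e-04]), 'ee_pos': array([ 0.17597352, -0.52081733,  0.20489634]), 'eef_rot': array([-1.57194177e+00,  8.17814278e-05, -2.81578153e+00]), 'force': array([-0.01095909,  0.35608304, -0.03908851]), 'moment': array([-0.01359148, -0.02122887, -0.03374396]), 'grip_width': 0.09413128359190771}
top [('intrinsics', [[484.2558, 0.0, 257.5971], [0.0, 484.2558, 190.6691], [0.0, 0.0, 1.0]]), ('R', [[-0.0226, -0.9996, -0.0192], [-0.9859, 0.0255, -0.1653], [0.1657, 0.0152, -0.9861]]), ('t', [0.006, 0.5618, 1.1337])]
scene [('intrinsics', [[358.2305, 0.0, 253.7914], [0.0, 358.2305, 193.6014], [0.0, 0.0, 1.0]]), ('R', [[-0.2798, 0.96, -0.0073], [0.4976, 0.1385, -0.8563], [-0.8211, -0.2432, -0.5164]]), ('t', [0.178, -0.193, 1.386])]
wrist [('intrinsics', [[267.002, 0.0, 253.877], [0.0, 267.002, 192.6316], [0.0, 0.0, 1.0]]), ('tool_from_camera', [[-0.0004, 0.9711, 0.2387, -0.0687], [-0.0002, -0.2387, 0.9711, -0.1795], [1.0, 0.0003, 0.0003, -0.0003], [0.0, 0.0, 0.0, 1.0]])]
```

View pics/top0.png

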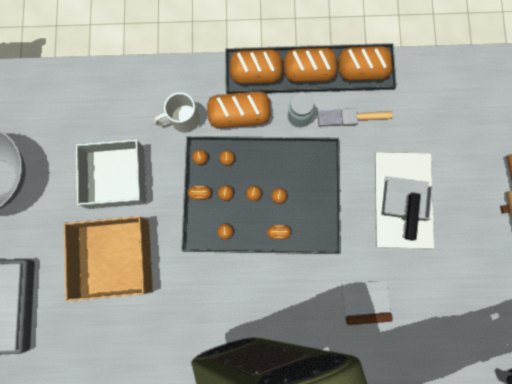

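View pics/scene0.png

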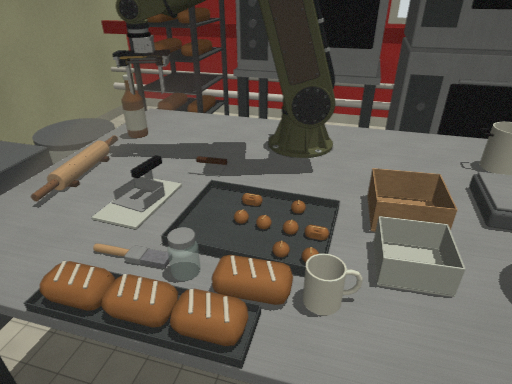

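View pics/wrist0.png

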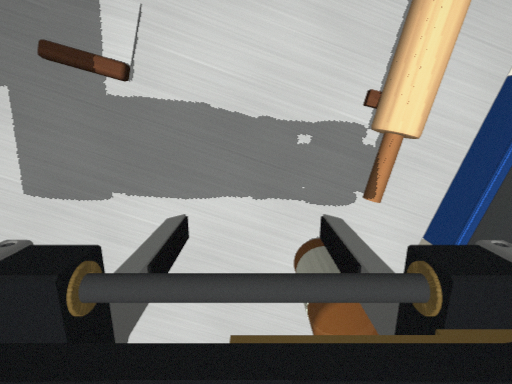

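```bash
cat > h.py <<'E'
from station import get_obs,camera,job
import cv2,numpy as np
from scipy.spatial.transform import Rotation as Ro
def ray(c,u,v,z):
    d=np.linalg.inv(c["intrinsics"])@np.array([u,v,1.]);R=np.array(c["R"]);t=np.array(c["t"])
    o=-R.T@t;d=R.T@d
    return o+d*(z-o[2])/d[2]
def proj(c,X):
    p=c["R"]@np.array(X)+c["t"];p=c["intrinsics"]@p;return p[:2]/p[2]
def save(c,n,s=1,roi=None):
    im=c["pixels"][:,:,::-1]
    if roi: im=im[roi[1]:roi[3],roi[0]:roi[2]]
    cv2.imwrite("pics/"+n+".png",cv2.resize(np.ascontiguousarray(im),None,fx=s,fy=s,interpolation=cv2.INTER_CUBIC))
def bites(c,roi,z=0.017):
    """brown blobs within roi(x0,y0,x1,y1) of the top view -> world"""
    hsv=cv2.cvtColor(c["pixels"],cv2.COLOR_RGB2HSV);m=cv2.inRange(hsv,(3,110,60),(22,255,255))
    k=np.zeros_like(m);k[roi[1]:roi[3],roi[0]:roi[2]]=255;m&=k
    n,l,s,ce=cv2.connectedComponentsWithStats(m)
    out=[]
    for i in range(1,n):
        if s[i,4]<25: continue
        cs,_=cv2.findContours((l==i).astype(np.uint8),0,1)
        cn=max(cs,key=cv2.contourArea)
        P=np.array([ray(c,u,v,z)[:2] for u,v in cn[:,0,:]]).astype(np.float32)
        r=cv2.minAreaRect(P*1000)
        p=ray(c,*ce[i],z)
        out.append((ce[i].round(1).tolist(),int(s[i,4]),(p[:2]*1000).round(0).tolist(),[round(x) for x in r[1]],round(r[2])))
    return out
def pose():
    o=get_obs();R=Ro.from_euler('xyz',o["eef_rot"]).as_matrix();return o["ee_pos"],R,o
def togo(tgt,yaw=None):
    """shift in tool axes (mm) to tgt m"""
    p,R,o=pose();print("t",round(o["time_s"],2),"pos",(p*1000).round(1),"rot",np.degrees(o["eef_rot"]).round(1),"q",o["qpos"].round(2),"grip",round(o["grip_width"]*1000,1),"F",o["force"].round(1))
    if tgt is not None: print("tool shift",(R.T@(np.array(tgt)-p)*1000).round(1))
E
python3 - <<'E'
from h import *
c=camera("top")
for b in bites(c,(180,135,345,255)):print(b)
for nm,z,pts in [("tray",.028,[(187,138),(340,138),(340,252),(183,252)]),("tub",.075,[(77,143),(137,141),(142,202),(78,207)]),("carton",.09,[(65,223),(142,218),(151,293),(66,300)]),("board",.01,[(376,152),(432,152),(433,248),(377,247)]),("handle",.092,[(414,193),(410,240)]),("pan",.03,[(388,178),(430,182),(428,219),(384,215)])]:
    P=np.array([ray(c,u,v,z) for u,v in pts])*1000;print(nm,P[:,:2].round(0).tolist(),P.mean(0).round(0))
save(c,"tz",4,(180,130,345,260));save(c,"sz",5,(370,145,440,255));
save(c,"cz",4,(50,130,190,310))
E
```

```text
([199.6, 156.8], 188, [658.0, 138.0], [39, 36], 45)
([226.6, 157.5], 186, [654.0, 69.0], [39, 36], 43)
([225.2, 192.3], 191, [565.0, 74.0], [38, 37], 44)
([199.0, 192.2], 274, [567.0, 140.0], [60, 30], 89)
([253.3, 192.9], 190, [561.0, 4.0], [38, 35], 89)
([278.6, 195.3], 194, [554.0, -59.0], [37, 37], 44)
([224.8, 231.0], 191, [468.0, 76.0], [37, 35], 89)
([278.6, 231.5], 284, [463.0, -57.0], [57, 32], 89)
tray [[705.0, 168.0], [694.0, -218.0], [409.0, -203.0], [418.0, 178.0]] [557. -19.  28.]
tub [[686.0, 429.0], [687.0, 282.0], [537.0, 268.0], [529.0, 421.0]] [610. 350.  75.]
carton [[489.0, 444.0], [497.0, 263.0], [325.0, 240.0], [313.0, 434.0]] [406. 345.  90.]
board [[660.0, -310.0], [656.0, -451.0], [414.0, -433.0], [420.0, -297.0]] [ 537. -373.   10.]
handle [[539.0, -372.0], [431.0, -355.0]] [ 485. -363.   92.]
pan [[588.0, -330.0], [575.0, -433.0], [484.0, -420.0], [496.0, -314.0]] [ 536. -374.   30.]
```

View pics/tz.png

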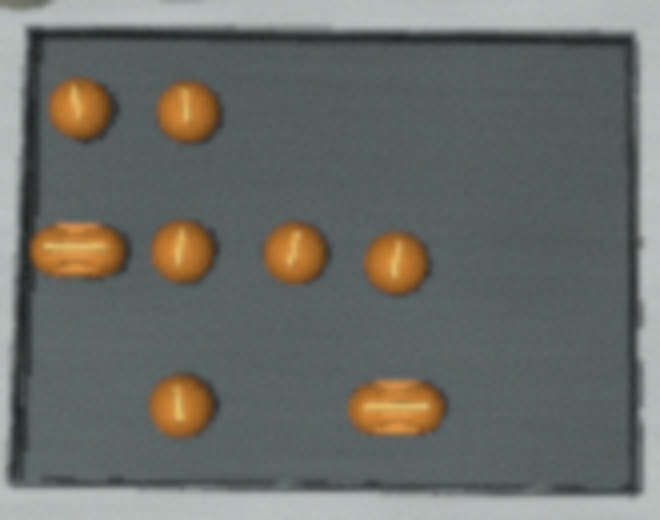

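View pics/sz.png

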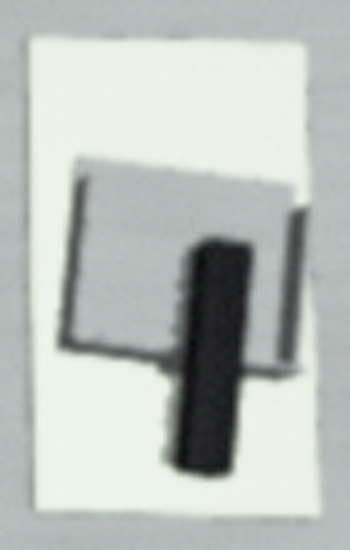

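View pics/cz.png

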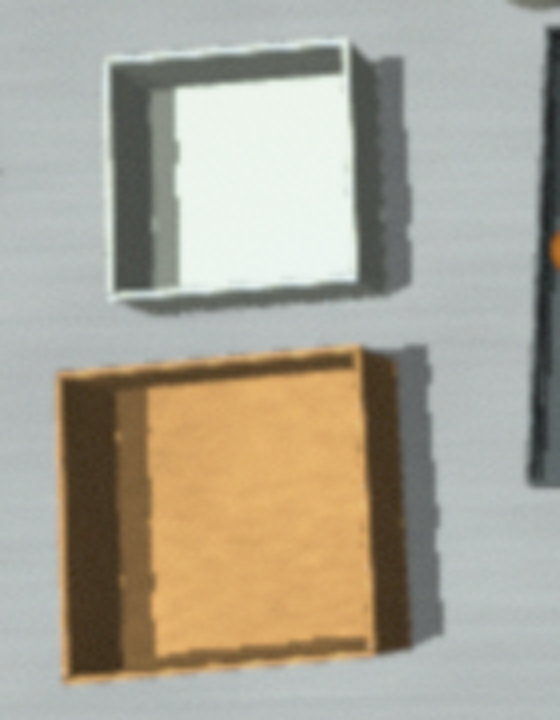

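Call:
step_arm([
  [0, 0, 0, 0, -10.2, 0],
  [0, 0, 0, 0, -10.2, 0],
  [0, 0, 0, 0, -10.2, 0],
  [0, 0, 0, 0, -10.2, 0],
  [0, 0, 0, 0, -10.2, 0],
  [0, 0, 0, 0, -10.2, 0],
  [0, 0, 0, 0, -10.2, 0],
  [0, 0, 0, 0, 0, 0],
], gripper=0.1)

```text
time_s: 1.2
ee_pos: [0.176, -0.521, 0.2053]
eef_rot: [-1.571, 0.0, -1.571]
force: [0.2, 0.2, 0.1]
grip_width: 0.0517
```

Call:
step_arm([
  [-46, 0, 28.5, 0, 0, 0],
  [-46, 0, 28.5, 0, 0, 0],
  [-46, 0, 28.5, 0, 0, 0],
  [-46, 0, 28.5, 0, 0, 0],
  [-46, 0, 28.5, 0, 0, 0],
  [-46, 0, 28.5, 0, 0, 0],
  [-46, 0, 28.5, 0, 0, 0],
  [-46, 0, 28.5, 0, 0, 0],
  [-46, 0, 28.5, 0, 0, 0],
  [-46, 0, 28.5, 0, 0, 0],
  [0, 0, 0, 0, 0, 0],
])

```text
time_s: 2.58
ee_pos: [0.4614, -0.0583, 0.2052]
eef_rot: [-1.571, 0.0, -1.57]
force: [-0.1, -0.4, 0.3]
grip_width: 0.0517
```

```bash
python3 - <<'E'
from h import *
togo([.463,-.057,.06])
c=camera("top")
for b in bites(c,(180,135,345,255)):print(b)
save(c,"t1");save(camera("wrist"),"w1")
E
```

```text
t 2.58 pos [461.4 -58.3 205.2] rot [-90.   0. -90.] q [-0.2   0.11  1.75  0.    1.28 -0.21] grip 51.7 F [-0.1 -0.4  0.3]
tool shift [ -1.2 145.2   1.7]
([199.5, 156.7], 184, [658.0, 138.0], [39, 36], 45)
([226.6, 157.5], 186, [654.0, 69.0], [39, 36], 43)
([225.2, 192.3], 191, [565.0, 74.0], [38, 37], 44)
([199.0, 192.1], 275, [567.0, 140.0], [60, 30], 89)
([248.1, 191.7], 39, [565.0, 17.0], [10, 27], 75)
([224.8, 231.0], 192, [468.0, 76.0], [37, 35], 89)
```

View pics/w1.png

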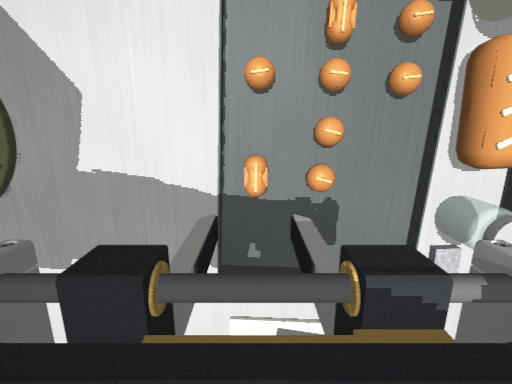

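```bash
cat >> h.py <<'E'
def wrist():
    p,R,o=pose();c=camera("wrist");T=np.array(c["tool_from_camera"])
    Rw=R@T[:3,:3];tw=R@T[:3,3]+p
    c["R"]=Rw.T;c["t"]=-Rw.T@tw;return c
E
python3 - <<'E'
from h import *
c=wrist()
for b in bites(c,(200,0,430,212)):print(b)
E
```

```text
([340.1, 20.2], 1086, [566.0, 135.0], [47, 36], 90)
([414.6, 17.5], 915, [656.0, 138.0], [38, 39], 9)
([259.3, 71.9], 762, [467.0, 77.0], [39, 37], 90)
([335.1, 73.5], 795, [564.0, 75.0], [38, 39], 3)
([404.8, 77.4], 825, [653.0, 70.0], [41, 39], 8)
([329.0, 130.1], 663, [561.0, 4.0], [38, 39], 90)
([255.6, 174.4], 789, [462.0, -56.0], [58, 32], 90)
([320.5, 176.5], 595, [553.0, -59.0], [38, 39], 90)
```

Call:
step_arm([
  [-1.5, 50, 1, 0, 0, 0],
  [0, 50, 0, 0, 0, 0],
  [0, 50, 0, 0, 0, 0],
  [0, 25, 0, 0, 0, 0],
  [0, 12, 0, 0, 0, 0],
  [0, 10, 0, 0, 0, 0],
  [0, 0, 0, 0, 0, 0],
])

```text
time_s: 3.6
ee_pos: [0.4616, -0.0595, 0.0086]
eef_rot: [-1.571, -0.0, -1.57]
force: [0.4, -0.3, -0.4]
grip_width: 0.0517
```

Call:
step_arm([
  [0, 0, 0, 0, 0, 0],
  [0, 0, 0, 0, 0, 0],
  [0, 0, 0, 0, 0, 0],
  [0, 0, 0, 0, 0, 0],
], gripper=-1, squeeze=10)

```text
time_s: 4.1
ee_pos: [0.4618, -0.0593, 0.0089]
eef_rot: [-1.57, -0.0, -1.57]
force: [-0.7, 0.4, 6.3]
grip_width: 0.0314
```

Call:
step_arm([
  [0, -30, 0, 0, 0, 0],
  [0, -60, 0, 0, 0, 0],
  [0, -40, 0, 0, 0, 0],
  [-51, 0, 15.5, 0, 0, 0],
  [-51, 0, 15.5, 0, 0, 0],
  [-51, 0, 15.5, 0, 0, 0],
  [-51, 0, 15.5, 0, 0, 0],
  [-51, 0, 15.5, 0, 0, 0],
  [-51, 0, 15.5, 0, 0, 0],
  [-51, 0, 15.5, 0, 0, 0],
  [-51, 0, 15.5, 0, 0, 0],
  [0, 0, 0, 0, 0, 0],
])

```text
time_s: 5.6
ee_pos: [0.5845, 0.3518, 0.137]
eef_rot: [-1.572, -0.0, -1.566]
force: [0.3, -0.1, -0.1]
grip_width: 0.0312
```

```bash
python3 - <<'E'
from h import *
togo([.585,.35,.035]);c=wrist()
save(c,"w2")
E
```

```text
t 5.6 pos [584.5 351.8 137. ] rot [-90.1  -0.  -89.8] q [0.49 0.65 1.17 0.   1.32 0.48] grip 31.2 F [ 0.3 -0.1 -0.1]
tool shift [  1.7 102.    0.6]
```

View pics/w2.png

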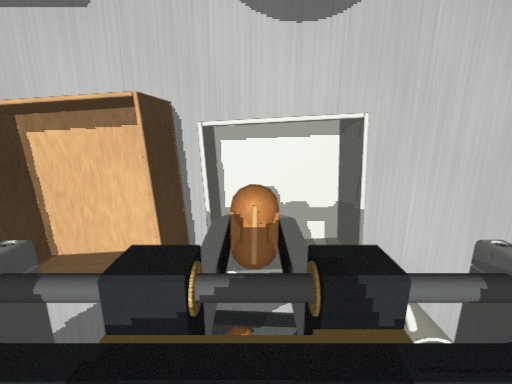

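Call:
step_arm([
  [0, 40, 2, 0, 0, 0],
  [0, 40, 2, 0, 0, 0],
  [0, 15, 0, 0, 0, 0],
  [0, 0, 0, 0, 0, 0],
])

```text
time_s: 6.15
ee_pos: [0.589, 0.3483, 0.0435]
eef_rot: [-1.571, -0.0, -1.57]
force: [-0.3, 0.4, 0.0]
grip_width: 0.0311
```

Call:
step_arm([
  [0, 0, 0, 0, 0, 0],
  [0, 0, 0, 0, 0, 0],
  [0, -30, 0, 0, 0, 0],
  [0, -60, 0, 0, 0, 0],
  [0, -60, 0, 0, 0, 0],
  [53, 0, -3.5, 0, 0, 0],
  [53, 0, -3.5, 0, 0, 0],
  [53, 0, -3.5, 0, 0, 0],
  [53, 0, -3.5, 0, 0, 0],
  [0, 0, 0, 0, 0, 0],
], gripper=0.1)

```text
time_s: 7.4
ee_pos: [0.5754, 0.1341, 0.1947]
eef_rot: [-1.569, 0.0, -1.573]
force: [-0.8, 0.7, 0.2]
grip_width: 0.0517
```

```bash
python3 - <<'E'
from h import *
togo([.567,.14,.008]);c=wrist()
save(c,"w3");c=camera("top");save(c,"t3")
for b in bites(c,(180,135,345,255)):print(b)
E
```

```text
t 7.4 pos [575.4 134.1 194.7] rot [-89.9   0.  -90.1] q [ 0.17  0.4   1.41 -0.    1.33  0.17] grip 51.7 F [-0.8  0.7  0.2]
tool shift [ -5.9 186.7  -8.7]
([203.9, 156.6], 62, [658.0, 127.0], [15, 31], 90)
([226.5, 157.3], 192, [655.0, 70.0], [39, 38], 17)
([225.0, 192.4], 193, [564.0, 74.0], [38, 37], 44)
([208.6, 191.2], 30, [569.0, 116.0], [10, 20], 90)
([253.3, 193.0], 188, [561.0, 4.0], [38, 35], 89)
([278.4, 195.3], 196, [554.0, -59.0], [37, 38], 88)
([224.7, 231.0], 191, [468.0, 76.0], [37, 35], 89)
```

View pics/w3.png

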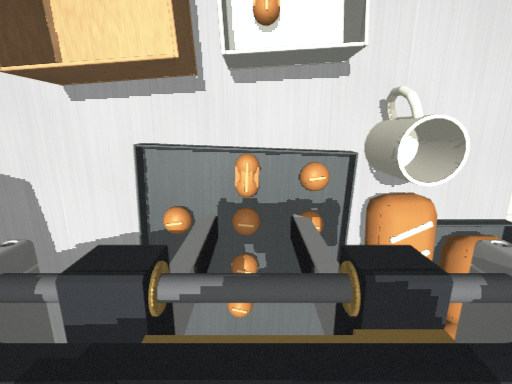

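View pics/t3.png

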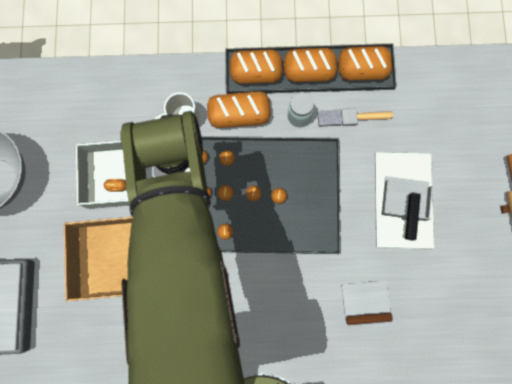

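```bash
python3 - <<'E'
from h import *
c=wrist()
for b in bites(c,(145,150,350,212)):print(b)
togo([.567,.14,.008])
E
```

```text
([246.7, 177.3], 864, [566.0, 140.0], [59, 32], 89)
([314.1, 178.4], 624, [657.0, 138.0], [39, 37], 0)
([176.5, 210.2], 42, [467.0, 93.0], [24, 3], 0)
t 7.55 pos [575.4 137.7 194. ] rot [-89.9   0.  -89.9] q [0.17 0.4  1.41 0.   1.33 0.17] grip 51.8 F [-0.7  0.3 -1.3]
tool shift [ -2.3 186.   -8.6]
```

Call:
step_arm([
  [-2, 50, -9, 0, 0, 0],
  [0, 50, 0, 0, 0, 0],
  [0, 40, 0, 0, 0, 0],
  [0, 25, 0, 0, 0, 0],
  [0, 12, 0, 0, 0, 0],
  [0, 9, 0, 0, 0, 0],
  [0, 0, 0, 0, 0, 0],
])

```text
time_s: 8.43
ee_pos: [0.5664, 0.1392, 0.0076]
eef_rot: [-1.571, 0.0, -1.569]
force: [0.5, -0.1, -0.7]
grip_width: 0.0519
```

Call:
step_arm([
  [0, 0, 0, 0, 0, 0],
  [0, 0, 0, 0, 0, 0],
  [0, 0, 0, 0, 0, 0],
  [0, 0, 0, 0, 0, 0],
], gripper=-1)

```text
time_s: 8.93
ee_pos: [0.5666, 0.1389, 0.008]
eef_rot: [-1.57, 0.0, -1.57]
force: [-1.8, -0.3, 6.6]
grip_width: 0.031
```

Call:
step_arm([
  [0, -30, 0, 0, 0, 0],
  [0, -60, 0, 0, 0, 0],
  [0, -40, 0, 0, 0, 0],
  [-53, 0, 18.5, 0, 0, 0],
  [-53, 0, 18.5, 0, 0, 0],
  [-53, 0, 18.5, 0, 0, 0],
  [-53, 0, 18.5, 0, 0, 0],
  [0, 0, 0, 0, 0, 0],
])

```text
time_s: 9.93
ee_pos: [0.6395, 0.3541, 0.1354]
eef_rot: [-1.572, -0.0, -1.566]
force: [0.5, 0.8, -0.9]
grip_width: 0.0311
```

```bash
python3 - <<'E'
from h import *
togo([.642,.35,.05]);c=wrist()
save(c,"w4")
E
```

```text
t 9.93 pos [639.5 354.1 135.4] rot [-90.1  -0.  -89.7] q [0.46 0.78 0.97 0.   1.4  0.45] grip 31.1 F [ 0.5  0.8 -0.9]
tool shift [ 4.1 85.3  2.6]
```

View pics/w4.png

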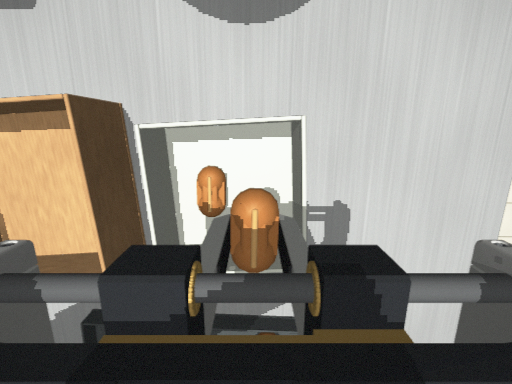

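Call:
step_arm([
  [3, 40, -1, 0, 0, 0],
  [0, 35, 0, 0, 0, 0],
  [0, 10, 0, 0, 0, 0],
  [0, 0, 0, 0, 0, 0],
])

```text
time_s: 10.48
ee_pos: [0.6393, 0.3474, 0.0532]
eef_rot: [-1.571, 0.0, -1.57]
force: [0.1, 0.1, 0.2]
grip_width: 0.0311
```

Call:
step_arm([
  [0, 0, 0, 0, 0, 0],
  [0, 0, 0, 0, 0, 0],
  [0, -40, 0, 0, 0, 0],
  [0, -60, 0, 0, 0, 0],
  [0, -60, 0, 0, 0, 0],
  [57, 0, 0, 0, 0, 0],
  [57, 0, 0, 0, 0, 0],
  [57, 0, 0, 0, 0, 0],
  [57, 0, 0, 0, 0, 0],
  [57, 0, 0, 0, 0, 0],
  [57, 0, 0, 0, 0, 0],
], gripper=-0.1)

```text
time_s: 11.85
ee_pos: [0.6393, 0.0042, 0.2134]
eef_rot: [-1.569, -0.0, -1.57]
force: [-0.3, 0.5, -0.2]
grip_width: 0.0422
```

Call:
step_arm([
  [57, 0, -15, 0, 0, 0],
  [57, 0, -15, 0, 0, 0],
  [57, 0, -15, 0, 0, 0],
  [57, 0, -15, 0, 0, 0],
  [57, 0, -15, 0, 0, 0],
  [57, 0, -15, 0, 0, 0],
  [0, 0, 0, 0, 0, 0],
], gripper=0.5)

```text
time_s: 12.72
ee_pos: [0.5483, -0.3396, 0.2128]
eef_rot: [-1.57, -0.001, -1.574]
force: [-0.7, 0.8, -0.1]
grip_width: 0.0705
```

```bash
python3 - <<'E'
from h import *
togo([.485,-.363,.2]);c=wrist()
save(c,"w5");c=camera("top");save(c,"t5")
for b in bites(c,(180,135,345,255)):print(b)
save(c,"t5z",4,(50,130,190,310))
save(camera("scene"),"s5")
E
```

```text
t 12.72 pos [ 548.3 -339.6  212.8] rot [-90.   -0.  -90.2] q [-0.61  0.51  1.21 -0.    1.42 -0.61] grip 70.5 F [-0.7  0.8 -0.1]
tool shift [ 23.6  12.8 -63.3]
([199.6, 156.8], 186, [658.0, 138.0], [39, 36], 45)
([226.6, 157.5], 186, [654.0, 69.0], [39, 36], 43)
([225.1, 192.4], 191, [564.0, 74.0], [38, 37], 44)
([253.3, 193.0], 189, [561.0, 4.0], [38, 35], 89)
([278.6, 195.2], 188, [554.0, -59.0], [37, 35], 89)
([224.8, 231.0], 192, [468.0, 76.0], [37, 35], 89)
```

View pics/w5.png

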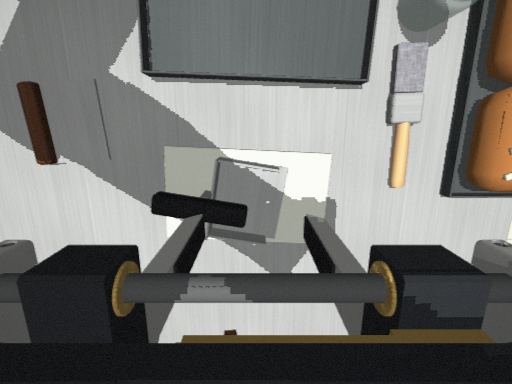

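View pics/t5.png

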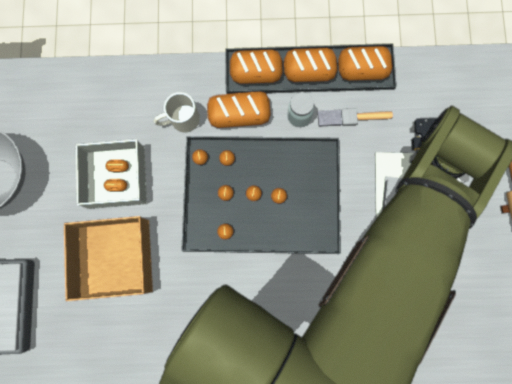

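View pics/s5.png

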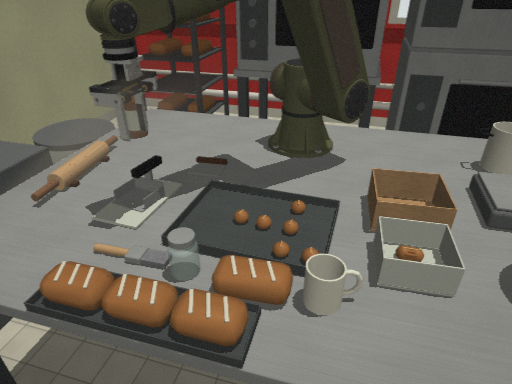

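```bash
cat >> h.py <<'E'
def handle(c,roi,z):
    g=cv2.cvtColor(c["pixels"],cv2.COLOR_RGB2GRAY);m=(g<45).astype(np.uint8)
    k=np.zeros_like(m);k[roi[1]:roi[3],roi[0]:roi[2]]=1;m&=k
    cs,_=cv2.findContours(m,0,1);cn=max(cs,key=cv2.contourArea)
    P=np.array([ray(c,u,v,z)[:2] for u,v in cn[:,0,:]]).astype(np.float32)*1000
    r=cv2.minAreaRect(P);print("handle c",np.round(r[0],1),"size",np.round(r[1],1),"ang",round(r[2],1),cv2.boundingRect(cn))
E
python3 - <<'E'
from h import *
c=wrist();handle(c,(140,180,260,235),.102)
for p in [(153,202),(246,215)]: print(ray(c,*p,.102))
im=cv2.imread("pics/top0.png")[:,:,::-1]
c=camera("top");c["pixels"]=np.ascontiguousarray(im);handle(c,(395,180,425,250),.102)
for p in [(414,193),(410,240)]: print(ray(c,*p,.102))
E
```

```text
handle c [ 484.7 -367.6] size [ 41.4 107. ] ang 80.9 (150, 195, 96, 40)
[ 0.43601624 -0.34886187  0.102     ]
[ 0.54097792 -0.36411673  0.102     ]
handle c [ 484.7 -360.3] size [ 24.  103.5] ang 80.5 (405, 194, 15, 45)
[ 0.53769535 -0.36897698  0.102     ]
[ 0.43003051 -0.35177858  0.102     ]
```

Call:
step_arm([
  [0, 0, 0, 0, 9.9, 0],
  [0, 0, 0, 0, 9.9, 0],
  [0, 0, 0, 0, 9.9, 0],
  [0, 0, 0, 0, 9.9, 0],
  [0, 0, 0, 0, 9.9, 0],
  [0, 0, 0, 0, 9.9, 0],
  [0, 0, 0, 0, 9.9, 0],
  [0, 0, 0, 0, 9.9, 0],
  [0, 0, 0, 0, 9.9, 0],
  [0, 0, 0, 0, 9.9, 0],
  [0, 0, 0, 0, 0, 0],
])

```text
time_s: 14.35
ee_pos: [0.5503, -0.3351, 0.2127]
eef_rot: [-1.571, 0.0, 2.988]
force: [0.2, -0.6, -0.3]
grip_width: 0.0709
```

```bash
python3 - <<'E'
from h import *
togo([.501,-.361,.07]);c=wrist()
save(c,"w6")
E
```

```text
t 14.35 pos [ 550.3 -335.1  212.7] rot [-90.    0.  171.2] q [-0.6   0.51  1.21  0.    1.42  1.12] grip 70.9 F [ 0.2 -0.6 -0.3]
tool shift [ 44.8 142.7  33.1]
```

View pics/w6.png

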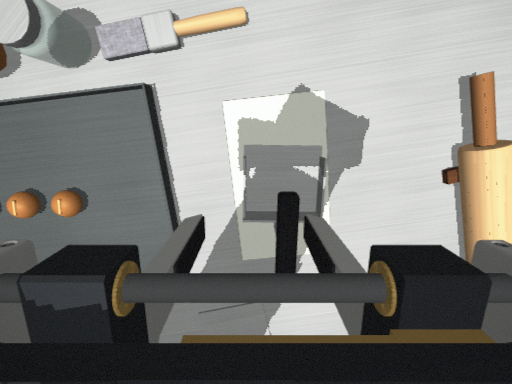

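```bash
python3 - <<'E'
from h import *
c=wrist();p,R,o=pose()
for q in [(287.5,195),(287,235)]:
    X=ray(c,*q,.102);print(X,R.T@(X-p)*1000)
E
```

```text
[ 0.53925838 -0.37170436  0.102     ] [  5.33054534 110.62826717  37.43658678]
[ 0.49161567 -0.36535367  0.102     ] [ 53.38663732 110.61968063  38.31501542]
```

Call:
step_arm([
  [22, 0, 18.5, 0, 0, 0],
  [23, 0, 18.5, 0, 0, 0],
  [0, 50, 0, 0, 0, 0],
  [0, 50, 0, 0, 0, 0],
  [0, 0, 0, 0, 0, 0],
])

```text
time_s: 15.08
ee_pos: [0.4984, -0.3644, 0.1095]
eef_rot: [-1.574, -0.005, 2.989]
force: [-1.0, 0.2, 1.5]
grip_width: 0.0704
```

```bash
python3 - <<'E'
from h import *
togo([.501,-.361,.07]);c=wrist()
save(c,"w7")
E
```

```text
t 15.07 pos [ 498.4 -364.4  109.5] rot [-90.2  -0.3 171.2] q [-0.69  0.54  1.41  0.    1.19  1.03] grip 70.4 F [-1.   0.2  1.5]
tool shift [-2.3 39.5 -3.6]
```

View pics/w7.png

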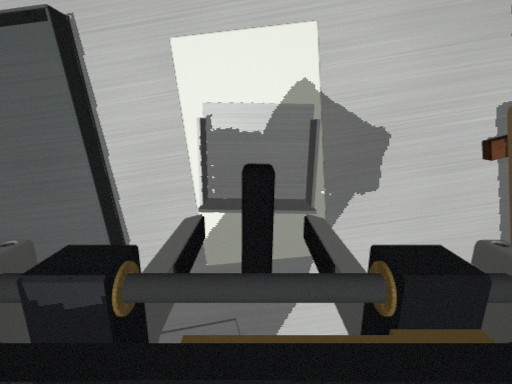

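Call:
step_arm([
  [0, 20, 2, 0, 0, 0],
  [0, 18, 0, 0, 0, 0],
  [0, 0, 0, 0, 0, 0],
  [0, 0, 0, 0, 0, 0],
])

```text
time_s: 15.62
ee_pos: [0.4995, -0.3678, 0.0749]
eef_rot: [-1.571, 0.0, 2.986]
force: [0.2, 0.6, -0.3]
grip_width: 0.0705
```

Call:
step_arm([
  [0, 0, 0, 0, 0, 0],
  [0, 0, 0, 0, 0, 0],
  [0, 0, 0, 0, 0, 0],
  [0, 0, 0, 0, 0, 0],
  [0, 0, 0, 0, 0, 0],
], gripper=-1, squeeze=50)

```text
time_s: 16.25
ee_pos: [0.4993, -0.3677, 0.0745]
eef_rot: [-1.571, -0.0, 2.986]
force: [0.5, 0.7, 0.7]
grip_width: 0.0241
```

```bash
python3 - <<'E'
from h import *
togo([.501,-.361,.07]);c=wrist()
save(c,"w8")
E
```

```text
t 16.25 pos [ 499.3 -367.7   74.5] rot [-90.   -0.  171.1] q [-0.69  0.58  1.44  0.    1.12  1.03] grip 24.1 F [0.5 0.7 0.7]
tool shift [-0.7  4.5 -6.8]
```

View pics/w8.png

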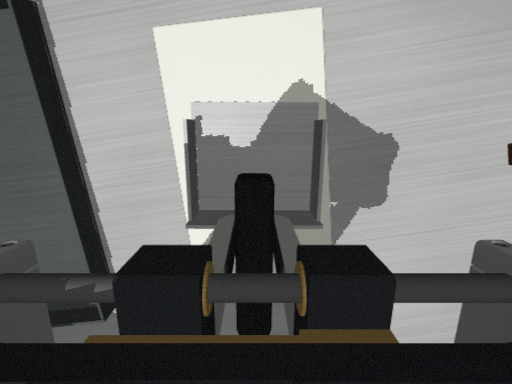

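```bash
python3 - <<'E'
from h import *
c=wrist();p,R,o=pose()
for q in [(193,102),(325,102)]:
    X=ray(c,*q,.013);print(X,R.T@(X-p)*1000)
X=ray(c,254,174,.102);print(R.T@(X-p)*1000)
E
```

```text
[ 0.59574039 -0.32986848  0.013     ] [-89.40714974  61.44386828 -52.29920334]
[ 0.57821012 -0.44171036  0.013     ] [-89.45730198  61.43922359  60.90818614]
[-4.23071599e+01 -2.75563573e+01 -1.80652099e-02]
```

Call:
step_arm([
  [0, -20, 0, 0, 0, 0],
  [0, -40, 0, 0, 0, 0],
  [0, -40, 0, 0, -9.7, 0],
  [0, 0, 0, 0, -9.7, 0],
  [0, 0, 0, 0, -9.7, 0],
  [0, 0, 0, 0, -9.7, 0],
  [0, 0, 0, 0, -9.7, 0],
  [0, 0, 0, 0, -9.7, 0],
  [0, 0, 0, 0, -9.7, 0],
  [0, 0, 0, 0, -9.7, 0],
  [0, 0, 0, 0, -9.7, 0],
  [0, 0, 0, 0, -9.7, 0],
])

```text
time_s: 17.85
ee_pos: [0.4991, -0.3675, 0.174]
eef_rot: [-1.571, 0.0, -1.599]
force: [-1.0, -0.5, -3.6]
grip_width: 0.0238
```

Call:
step_arm([
  [-47, 0, 12, 0, 0, 0],
  [-47, 0, 12, 0, 0, 0],
  [-47, 0, 12, 0, 0, 0],
  [-47, 0, 12, 0, 0, 0],
  [0, 0, 0, 0, 0, -2],
  [0, 0, 0, 0, 0, 0],
])

```text
time_s: 18.6
ee_pos: [0.5535, -0.1815, 0.1743]
eef_rot: [-1.571, -0.035, -1.604]
force: [0.8, -0.1, -1.9]
grip_width: 0.0235
```

```bash
python3 - <<'E'
from h import *
togo([.5535,-.180,.072]);c=wrist()
save(c,"w9");c=camera("top");save(c,"t9");save(camera("scene"),"s9")
for b in bites(c,(180,135,345,255)):print(b)
E
```

```text
t 18.6 pos [ 553.5 -181.5  174.3] rot [-90.   -2.  -91.9] q [-0.36  0.39  1.47 -0.04  1.27 -0.32] grip 23.5 F [ 0.8 -0.1 -1.9]
tool shift [ -5.1 102.2   0. ]
([199.6, 156.8], 186, [658.0, 138.0], [39, 36], 45)
([226.6, 157.5], 187, [654.0, 69.0], [39, 36], 43)
([225.1, 192.4], 190, [564.0, 74.0], [38, 37], 44)
([253.4, 192.9], 190, [561.0, 4.0], [38, 35], 89)
([278.5, 195.2], 192, [554.0, -59.0], [37, 37], 44)
([224.8, 231.0], 192, [468.0, 76.0], [37, 35], 89)
```

View pics/w9.png

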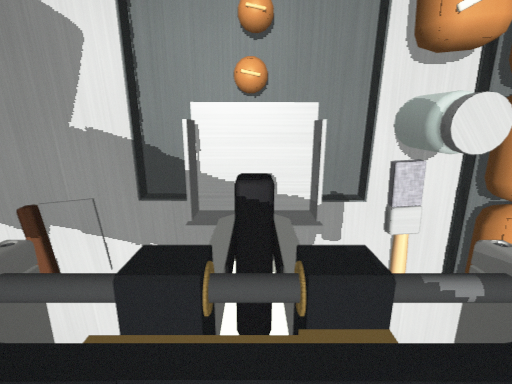

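View pics/s9.png

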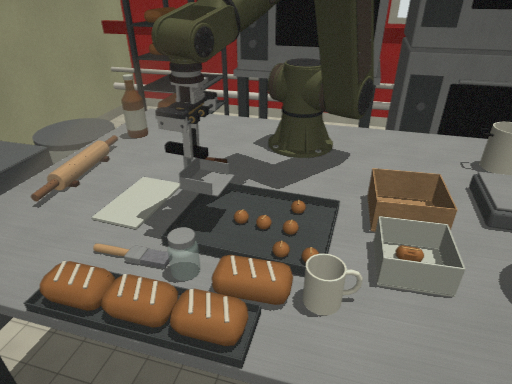

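Call:
step_arm([
  [-1.5, 40, 0, 0, 0, 0],
  [-1.5, 40, 0, 0, 0, 0],
  [-1, 15, 0, 0, 0, 0],
  [0, 6, 0, 0, 0, 0],
  [0, 0, 0, 0, 0, 0],
  [0, 0, 0, 0, 0, 0],
])

```text
time_s: 19.5
ee_pos: [0.5542, -0.1812, 0.0746]
eef_rot: [-1.569, -0.035, -1.605]
force: [0.4, 0.3, -1.9]
grip_width: 0.0237
```

```bash
python3 - <<'E'
from h import *
togo([.5535,-.180,.0715]);c=wrist();save(c,"w10")
E
```

```text
t 19.5 pos [ 554.2 -181.2   74.6] rot [-89.9  -2.  -91.9] q [-0.36  0.5   1.56 -0.04  1.06 -0.31] grip 23.7 F [ 0.4  0.3 -1.9]
tool shift [-1.3  3.1 -0.8]
```

View pics/w10.png

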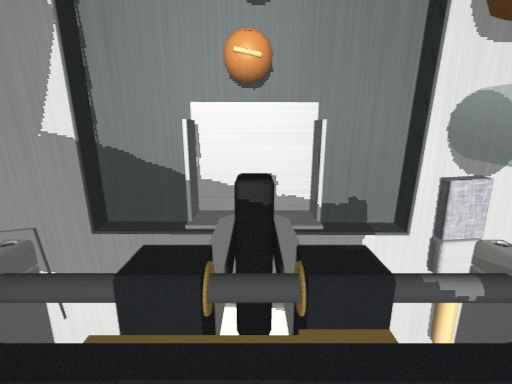

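Call:
step_arm([
  [0, 2, 0, 0, 0, 0],
  [0, 1.5, 0, 0, 0, 0],
  [0, 0, 0, 0, 0, 0],
  [-10, -0.35, 0, 0, 0, 0],
  [-12, -0.4, 0, 0, 0, 0],
  [-12, -0.4, 0, 0, 0, 0],
  [-12, -0.4, 0, 0, 0, 0],
  [-12, -0.4, 0, 0, 0, 0],
])

```text
time_s: 20.55
ee_pos: [0.5557, -0.1221, 0.07]
eef_rot: [-1.57, -0.035, -1.604]
force: [-0.4, -2.7, 4.0]
grip_width: 0.0241
```

```bash
python3 - <<'E'
from h import *
togo([.5535,-.180,.0715]);c=wrist();save(c,"w11")
E
```

```text
t 20.55 pos [ 555.7 -122.1   70. ] rot [-90.   -2.  -91.9] q [-0.26  0.48  1.6  -0.04  1.05 -0.21] grip 24.1 F [-0.4 -2.7  4. ]
tool shift [57.9  0.5 -0.3]
```

View pics/w11.png

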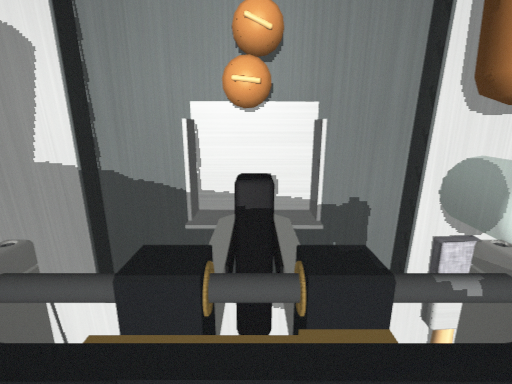

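Call:
step_arm([
  [-14, -0.5, 0, 0, 0, 0],
  [-14, -0.5, 0, 0, 0, 0],
  [-14, -0.5, 0, 0, 0, 0],
  [-14, -0.5, 0, 0, 0, 0],
  [-14, -0.5, 0, 0, 0, 0],
  [-14, -0.5, 0, 0, 0, 0],
])

```text
time_s: 21.35
ee_pos: [0.5585, -0.0381, 0.07]
eef_rot: [-1.571, -0.035, -1.605]
force: [-0.4, -3.0, 5.1]
grip_width: 0.0241
```

```bash
python3 - <<'E'
from h import *
togo([.5535,-.180,.0715]);c=wrist();save(c,"w12")
E
```

```text
t 21.35 pos [558.5 -38.1  70. ] rot [-90.   -2.  -91.9] q [-0.12  0.47  1.63 -0.04  1.04 -0.06] grip 24.1 F [-0.4 -3.   5.1]
tool shift [141.9   3.4  -0.2]
```

View pics/w12.png

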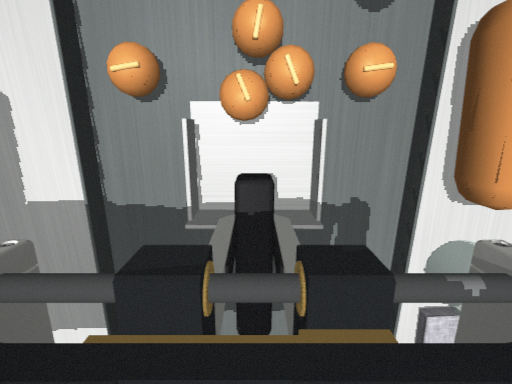

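Call:
step_arm([
  [-12, -0.4, 0, 0, 0, 0],
  [-12, -0.4, 0, 0, 0, 0],
  [-12, -0.4, 0, 0, 0, 0],
  [-12, -0.4, 0, 0, 0, 0],
])

```text
time_s: 21.9
ee_pos: [0.5601, 0.0093, 0.0699]
eef_rot: [-1.571, -0.035, -1.605]
force: [-0.3, -1.8, 5.4]
grip_width: 0.0237
```

```bash
python3 - <<'E'
from h import *
togo([.5535,-.180,.0715]);c=wrist();save(c,"w13")
E
```

```text
t 21.9 pos [560.1   9.3  69.9] rot [-90.   -2.  -91.9] q [-0.03  0.47  1.62 -0.04  1.05  0.02] grip 23.7 F [-0.3 -1.8  5.4]
tool shift [ 1.894e+02  5.000e+00 -1.000e-01]
```

View pics/w13.png

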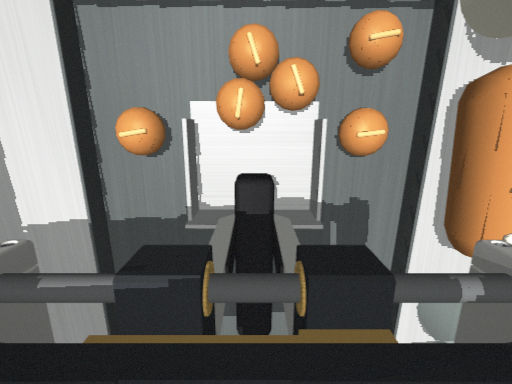

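Call:
step_arm([
  [-10, -0.35, 0, 0, 0, 0],
  [-10, -0.35, 0, 0, 0, 0],
  [-10, -0.35, 0, 0, 0, 0],
  [-8, -0.3, 0, 0, 0, 0],
])

```text
time_s: 22.45
ee_pos: [0.5614, 0.0473, 0.0699]
eef_rot: [-1.571, -0.035, -1.605]
force: [-0.1, -2.5, 4.5]
grip_width: 0.0232
```

```bash
python3 - <<'E'
from h import *
togo([.5535,-.180,.0715]);c=wrist();save(c,"w14")
X=ray(c,255,34,.031);print(X)
E
```

```text
t 22.45 pos [561.4  47.3  69.9] rot [-90.   -2.  -91.9] q [ 0.04  0.48  1.61 -0.04  1.05  0.09] grip 23.2 F [-0.1 -2.5  4.5]
tool shift [ 2.273e+02  6.400e+00 -1.000e-01]
[0.56634328 0.17990679 0.031     ]
```

View pics/w14.png

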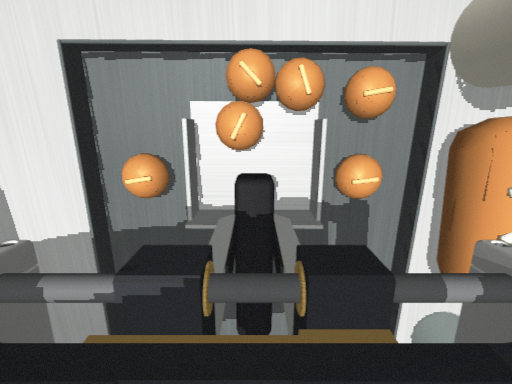

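Call:
step_arm([
  [0, 0, 5, 0, 0, 0],
  [0, 0, 5, 0, 0, 0],
  [-6, -0.2, 0, 0, 0, 0],
  [-6, -0.2, 0, 0, 0, 0],
  [-6, -0.2, 0, 0, 0, 0],
])

```text
time_s: 23.12
ee_pos: [0.5725, 0.0643, 0.07]
eef_rot: [-1.57, -0.035, -1.605]
force: [-0.4, -1.3, 5.7]
grip_width: 0.0236
```

```bash
python3 - <<'E'
from h import *
togo([.5535,-.180,.0715]);c=wrist();save(c,"w15",1.5)
E
```

```text
t 23.12 pos [572.5  64.3  70. ] rot [-90.  -2. -92.] q [ 0.06  0.5   1.57 -0.04  1.07  0.12] grip 23.6 F [-0.4 -1.3  5.7]
tool shift [244.7   7.1 -10.6]
```

View pics/w15.png

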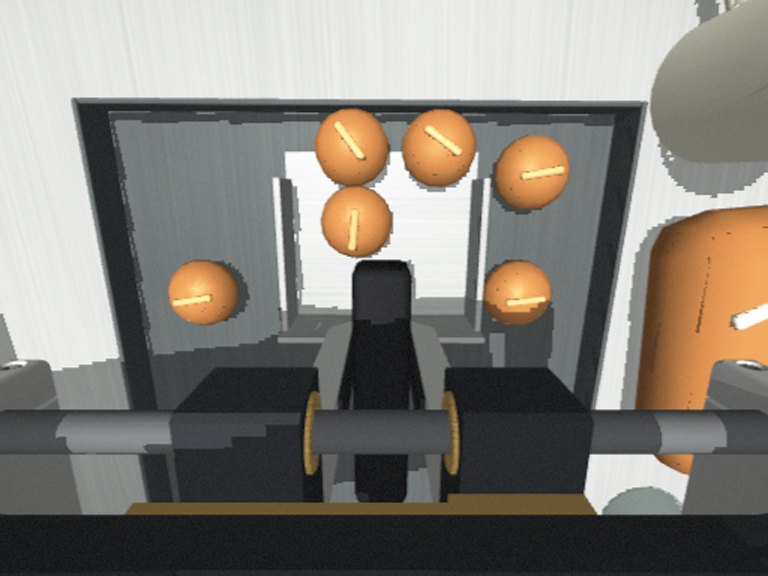

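Call:
step_arm([
  [-5, -0.2, 0, 0, 0, 0],
  [-5, -0.2, 0, 0, 0, 0],
  [-2, 0, 0, 0, 0, 0],
  [0, 0, 0, 0, 0, 0],
])

```text
time_s: 23.68
ee_pos: [0.5729, 0.0765, 0.0699]
eef_rot: [-1.57, -0.035, -1.605]
force: [2.1, -0.6, 4.0]
grip_width: 0.0238
```

```bash
python3 - <<'E'
from h import *
togo([.5535,-.180,.0715]);c=wrist();save(c,"w16",1.5)
E
```

```text
t 23.68 pos [572.9  76.5  69.9] rot [-90.  -2. -92.] q [ 0.09  0.51  1.57 -0.04  1.07  0.14] grip 23.8 F [ 2.1 -0.6  4. ]
tool shift [256.9   7.3 -10.6]
```

View pics/w16.png

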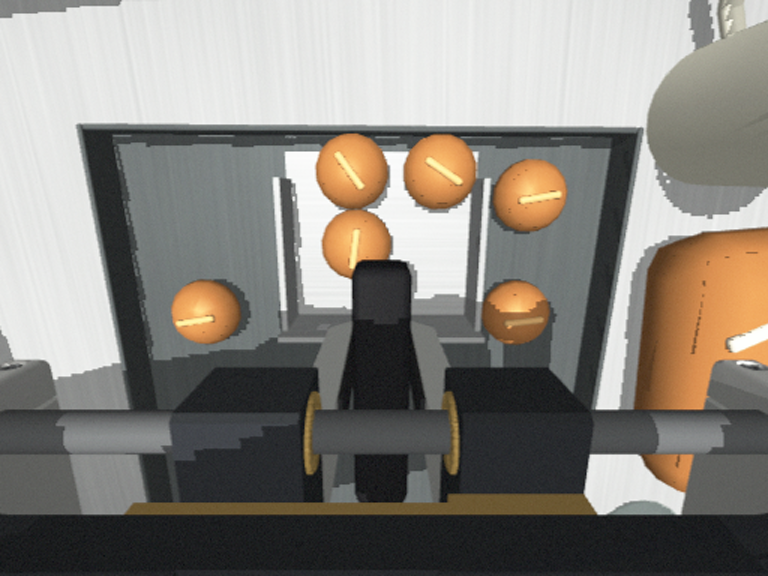

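Call:
step_arm([
  [3.5, -1.5, 0, 0, 0, 3],
  [3.5, -1.5, 0, 0, 0, 3],
  [3.5, -1.8, 0, 0, 0, 3],
  [3.5, -2, 0, 0, 0, 3],
  [3.5, -2, 0, 0, 0, 3],
  [3.5, -2.2, 0, 0, 0, 3],
  [0, 0, 0, 0, 0, 0],
])

```text
time_s: 24.6
ee_pos: [0.5712, 0.0537, 0.0777]
eef_rot: [-1.573, 0.279, -1.606]
force: [-0.3, 0.9, -2.7]
grip_width: 0.0236
```

```bash
python3 - <<'E'
from h import *
togo(None);c=wrist();save(c,"w17",1.5)
E
```

```text
t 24.6 pos [571.2  53.7  77.7] rot [-90.1  16.  -92. ] q [-0.1   0.49  1.6   0.31  1.09 -0.22] grip 23.6 F [-0.3  0.9 -2.7]
```

View pics/w17.png

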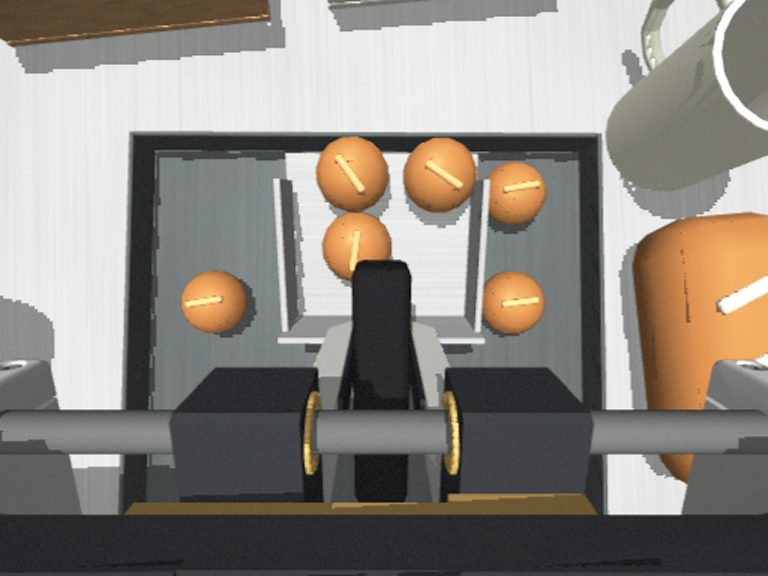

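Call:
step_arm([
  [3.5, -2.2, 0, 0, 0, 3],
  [3.5, -2.4, 0, 0, 0, 3],
  [0, 0, 0, 0, 0, 0],
  [-7.5, -18.5, 0, 0, 0, 0],
  [-11, -28, 0, 0, 0, 0],
  [-11, -28, 0, 0, 0, 0],
  [-11, -28, 0, 0, 0, 0],
  [-4, -9, 0, 0, 0, 0],
  [0, 0, 0, 0, 0, 0],
])

```text
time_s: 25.78
ee_pos: [0.5713, 0.0464, 0.2014]
eef_rot: [-1.57, 0.383, -1.604]
force: [-0.3, 0.0, -2.9]
grip_width: 0.0234
```

```bash
python3 - <<'E'
from h import *
togo([.41,.23,.21]);c=wrist();save(c,"w18",1.5);save(camera("scene"),"s18")
E
```

```text
t 25.77 pos [571.3  46.4 201.4] rot [-89.9  22.  -91.9] q [-0.16  0.36  1.49  0.39  1.35 -0.23] grip 23.4 F [-0.3  0.  -2.9]
tool shift [-168.5   58.5 -167.3]
```

View pics/w18.png

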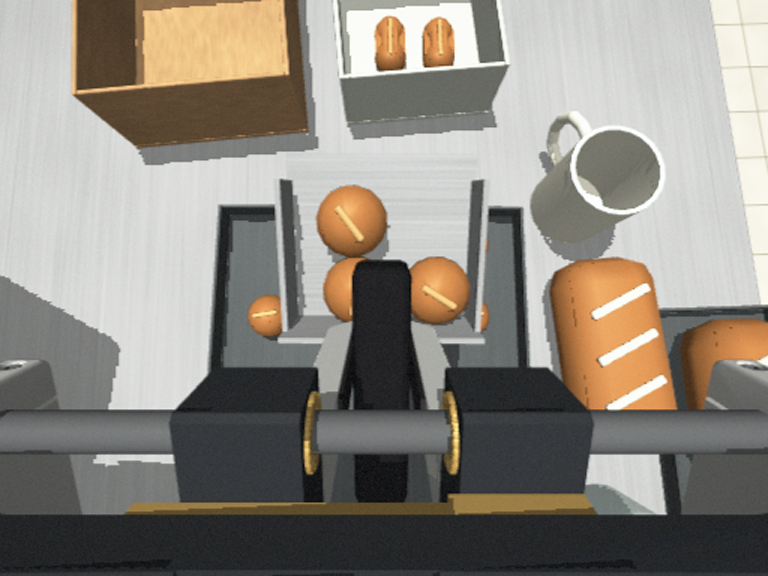

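View pics/s18.png

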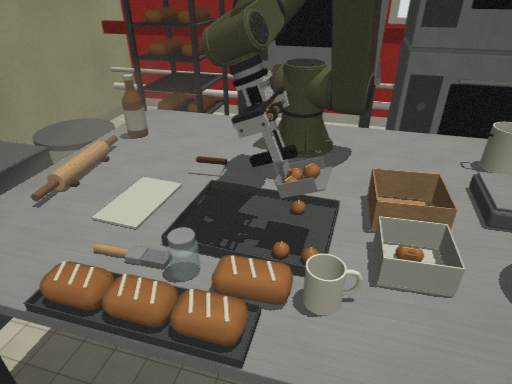

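Call:
step_arm([
  [-14, 5.4, -12.3, 0, 0, 0],
  [-28, 10.8, -24.6, 0, 0, 0],
  [-28, 10.8, -24.6, 0, 0, 0],
  [-28, 10.8, -24.6, 0, 0, 0],
  [-28, 10.8, -24.6, 0, 0, 0],
  [-28, 10.8, -24.6, 0, 0, 0],
  [-28, 10.8, -24.6, 0, 0, 0],
  [-14, 5.4, -12.3, 0, 0, 0],
  [0, 0, 0, 0, 0, 0],
])

```text
time_s: 27.0
ee_pos: [0.4053, 0.2624, 0.2035]
eef_rot: [-1.572, 0.383, -1.603]
force: [-0.3, -0.7, -2.9]
grip_width: 0.0235
```

```bash
python3 - <<'E'
from h import *
togo([.406,.262,.205]);c=wrist();save(c,"w19",1.5)
E
```

```text
t 27.0 pos [405.3 262.4 203.5] rot [-90.1  22.  -91.9] q [0.3  0.06 1.86 0.4  1.13 0.17] grip 23.5 F [-0.3 -0.7 -2.9]
tool shift [-0.2 -1.5  0.7]
```

View pics/w19.png

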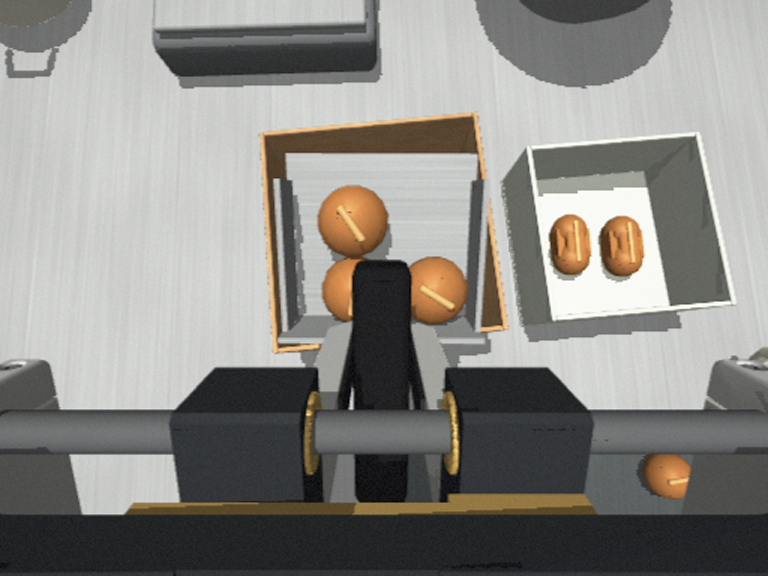

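Call:
step_arm([
  [0, 0, 0, 0, 0, -10],
  [0, 0, 0, 0, 0, -10],
  [0, 0, 0, 0, 0, -10],
  [0, 0, 0, 0, 0, -8],
  [-2, -1, 0, 0, 0, -5],
  [-2, -1, 0, 0, 0, -5],
  [-2, -1, 0, 0, 0, -5],
  [-2, -1, 0, 0, 0, -5],
  [-2, -2, 0, 0, 0, -5],
  [-2, -2, 0, 0, 0, -5],
  [0, 0, 0, 0, 0, 0],
])

```text
time_s: 28.42
ee_pos: [0.407, 0.2763, 0.2037]
eef_rot: [-1.575, -0.804, -1.602]
force: [-0.1, -0.2, -2.6]
grip_width: 0.0237
```

```bash
python3 - <<'E'
from h import *
togo([.406,.262,.205]);c=wrist();save(c,"w20",1.5);save(camera("scene"),"s20");save(camera("top"),"t20")
E
```

```text
t 28.43 pos [407.  276.3 203.7] rot [-90.2 -46.1 -91.8] q [ 0.79  0.55  1.38 -0.53  1.83  0.85] grip 23.7 F [-0.1 -0.2 -2.6]
tool shift [10.9  9.4 -0.5]
```

View pics/w20.png

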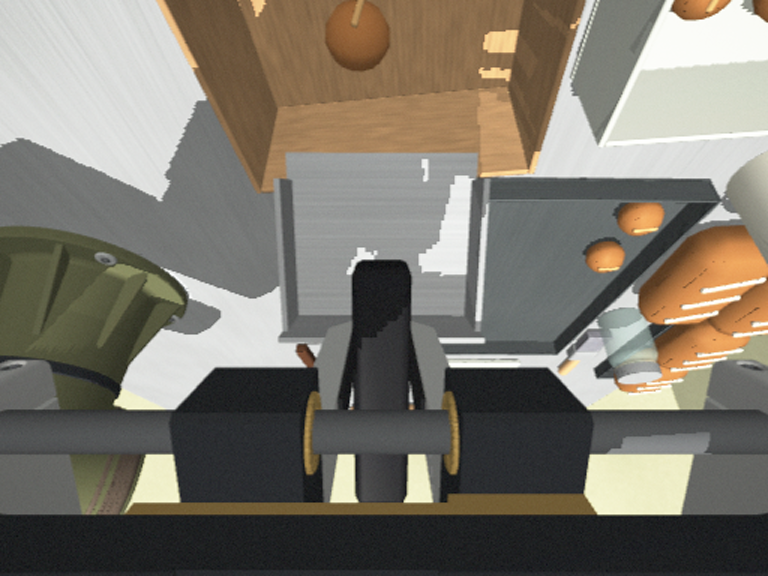

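View pics/s20.png

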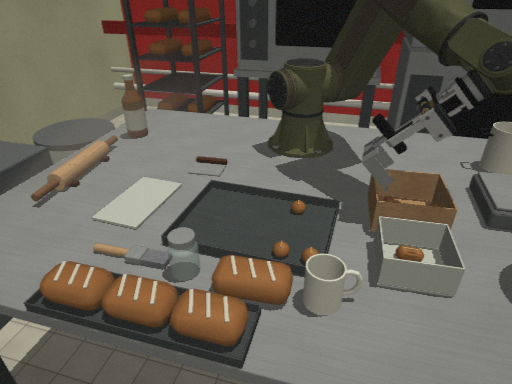

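View pics/t20.png

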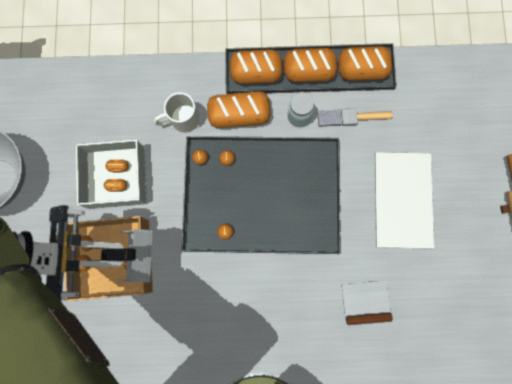

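Call:
step_arm([
  [0, 0, 0, 0, 0, 8.8],
  [0, 0, 0, 0, 0, 8.8],
  [0, 0, 0, 0, 0, 8.8],
  [0, 0, 0, 0, 0, 8.8],
  [0, 0, 0, 0, 0, 8.8],
  [0, 0, 0, 0, 0, 0],
])

```text
time_s: 29.32
ee_pos: [0.4072, 0.2747, 0.2068]
eef_rot: [-1.568, -0.033, -1.608]
force: [0.6, -0.5, -2.2]
grip_width: 0.0234
```

Call:
step_arm([
  [38.7, 1.3, 26.8, 0, 0, 0],
  [38.7, 1.3, 26.8, 0, 0, 0],
  [38.7, 1.3, 26.8, 0, 0, 0],
  [38.7, 1.3, 26.8, 0, 0, 0],
  [38.7, 1.3, 26.8, 0, 0, 0],
  [38.7, 1.3, 26.8, 0, 0, 0],
  [38.7, 1.3, 26.8, 0, 0, 0],
  [38.7, 1.3, 26.8, 0, 0, 0],
  [38.7, 1.3, 26.8, 0, 0, 0],
  [0, 0, 0, 0, 0, 0],
  [0, 0, 0, 0, 0, 0],
])

```text
time_s: 30.7
ee_pos: [0.6359, -0.0796, 0.2055]
eef_rot: [-1.572, -0.036, -1.605]
force: [0.2, 0.5, -3.5]
grip_width: 0.0236
```

```bash
python3 - <<'E'
from h import *
togo([.636,-.08,.0715]);c=wrist();save(c,"w21",1.5);c=camera("top");save(c,"t21",3,(50,130,220,310))
for b in bites(c,(180,135,345,255)):print(b)
E
```

```text
t 30.7 pos [635.9 -79.6 205.5] rot [-90.1  -2.  -91.9] q [-0.17  0.51  1.24 -0.04  1.4  -0.13] grip 23.6 F [ 0.2  0.5 -3.5]
tool shift [ -4.4 133.9   0.4]
([199.6, 156.8], 184, [658.0, 138.0], [39, 36], 45)
([226.6, 157.5], 185, [654.0, 69.0], [39, 36], 43)
([219.4, 230.4], 36, [470.0, 89.0], [10, 22], 89)
```

View pics/w21.png

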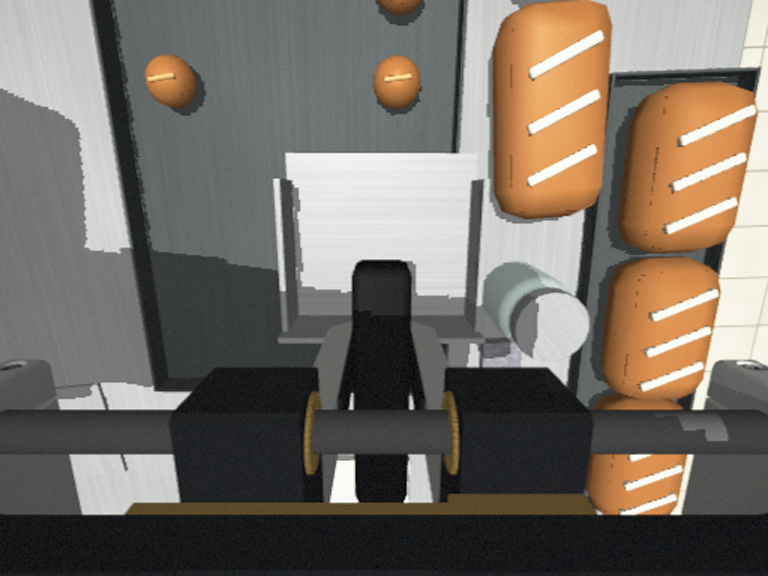

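View pics/t21.png

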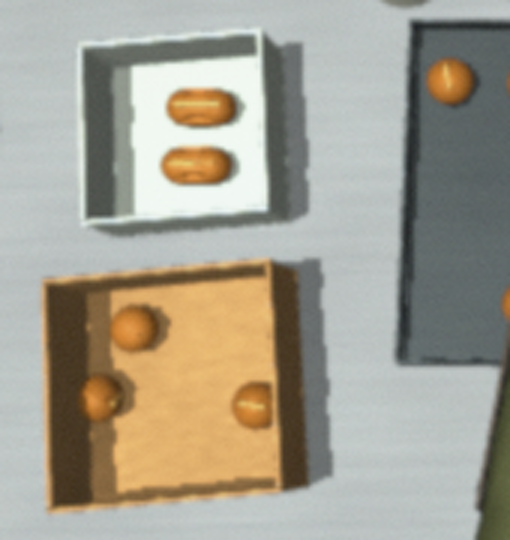

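Call:
step_arm([
  [-1.4, 40, 0, 0, 0, 0],
  [-1.4, 40, 0, 0, 0, 0],
  [-1.4, 35, 0, 0, 0, 0],
  [-0.5, 14, 0, 0, 0, 0],
  [0, 4.5, 0, 0, 0, 0],
  [0, 0, 0, 0, 0, 0],
  [0, 0, 0, 0, 0, 0],
])

```text
time_s: 31.68
ee_pos: [0.6366, -0.0801, 0.0736]
eef_rot: [-1.569, -0.035, -1.605]
force: [-0.1, 0.1, -3.0]
grip_width: 0.0234
```

```bash
python3 - <<'E'
from h import *
togo([.636,-.08,.0705]);c=wrist();save(c,"w22",1.5)
E
```

```text
t 31.68 pos [636.6 -80.1  73.6] rot [-89.9  -2.  -91.9] q [-0.17  0.62  1.37 -0.04  1.14 -0.12] grip 23.4 F [-0.1  0.1 -3. ]
tool shift [-0.2  3.1 -0.7]
```

View pics/w22.png

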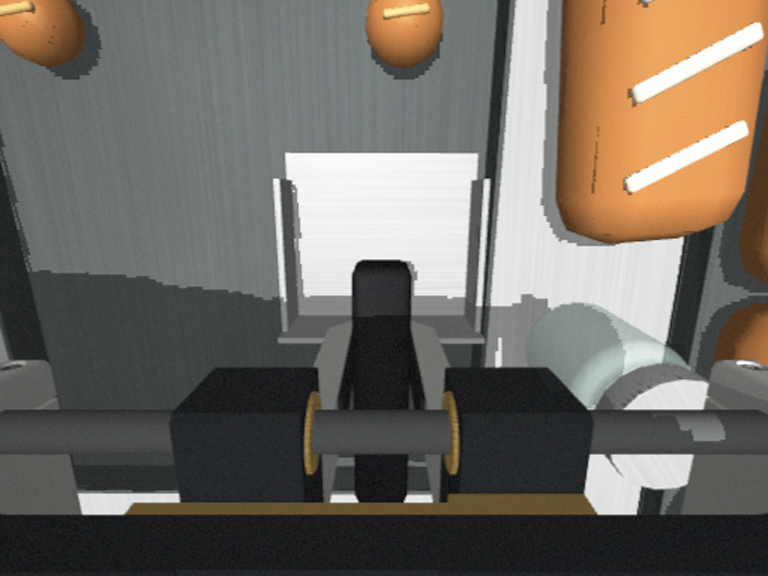

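Call:
step_arm([
  [0, 2, 0, 0, 0, 0],
  [0, 1.2, 0, 0, 0, 0],
  [-10, -0.35, 0, 0, 0, 0],
  [-12, -0.4, 0, 0, 0, 0],
  [-12, -0.4, 0, 0, 0, 0],
  [-12, -0.4, 0, 0, 0, 0],
  [-12, -0.4, 0, 0, 0, 0],
  [-12, -0.4, 0, 0, 0, 0],
  [-12, -0.4, 0, 0, 0, 0],
])

```text
time_s: 32.85
ee_pos: [0.6393, 0.0024, 0.0698]
eef_rot: [-1.569, -0.035, -1.605]
force: [-0.5, -3.6, 6.0]
grip_width: 0.0236
```

```bash
python3 - <<'E'
from h import *
togo([.642,.074,.0705]);c=wrist();save(c,"w23",1.5)
E
```

```text
t 32.85 pos [639.3   2.4  69.8] rot [-89.9  -2.  -91.9] q [-0.04  0.63  1.38 -0.04  1.14  0.01] grip 23.6 F [-0.5 -3.6  6. ]
tool shift [-71.6  -3.2   0.3]
```

View pics/w23.png

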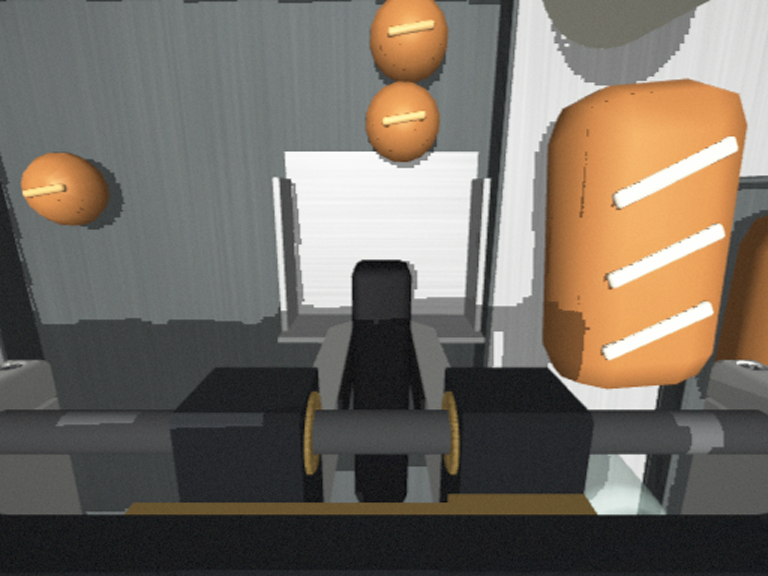

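Call:
step_arm([
  [-12, -0.4, 0, 0, 0, 0],
  [-12, -0.4, 0, 0, 0, 0],
  [-10, -0.35, 0, 0, 0, 0],
  [-8, -0.3, 0, 0, 0, 0],
  [-6, -0.2, 0, 0, 0, 0],
])

```text
time_s: 33.52
ee_pos: [0.6409, 0.0504, 0.0698]
eef_rot: [-1.569, -0.035, -1.604]
force: [0.9, -4.8, 6.0]
grip_width: 0.0237
```

```bash
python3 - <<'E'
from h import *
togo([.642,.074,.0705]);c=wrist();save(c,"w24",1.5)
E
```

```text
t 33.52 pos [640.9  50.4  69.8] rot [-89.9  -2.  -91.9] q [ 0.04  0.64  1.36 -0.04  1.15  0.09] grip 23.7 F [ 0.9 -4.8  6. ]
tool shift [-23.6  -1.5   0.3]
```

View pics/w24.png

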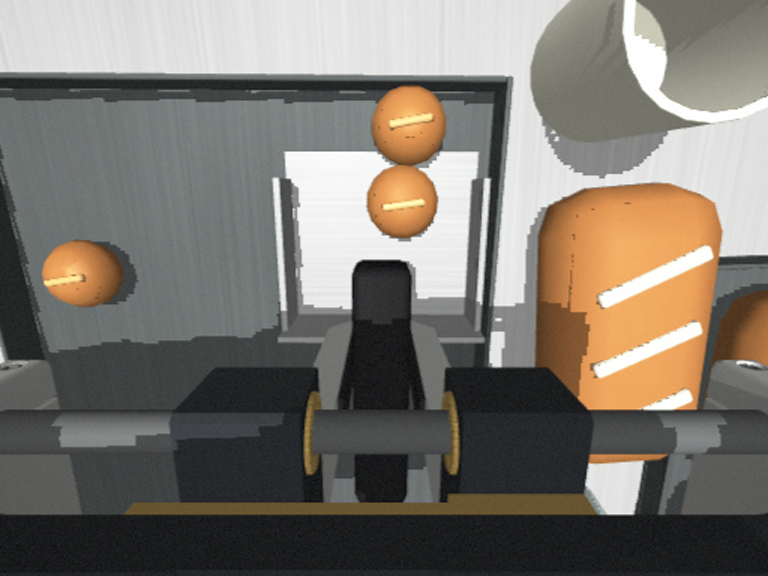

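Call:
step_arm([
  [-7, -0.25, 0, 0, 0, 0],
  [-6, -0.2, 0, 0, 0, 0],
  [-5, -0.2, 0, 0, 0, 0],
  [-3, -0.1, 0, 0, 0, 0],
  [0, 0, 0, 0, 0, 0],
])

```text
time_s: 34.2
ee_pos: [0.6416, 0.0715, 0.0697]
eef_rot: [-1.569, -0.034, -1.604]
force: [0.0, -0.0, 5.8]
grip_width: 0.0237
```

```bash
python3 - <<'E'
from h import *
togo([.642,.074,.0705]);c=wrist();save(c,"w25",1.5)
E
```

```text
t 34.2 pos [641.6  71.5  69.7] rot [-89.9  -2.  -91.9] q [ 0.07  0.64  1.35 -0.04  1.15  0.12] grip 23.7 F [ 0.  -0.   5.8]
tool shift [-2.5 -0.9  0.4]
```

View pics/w25.png

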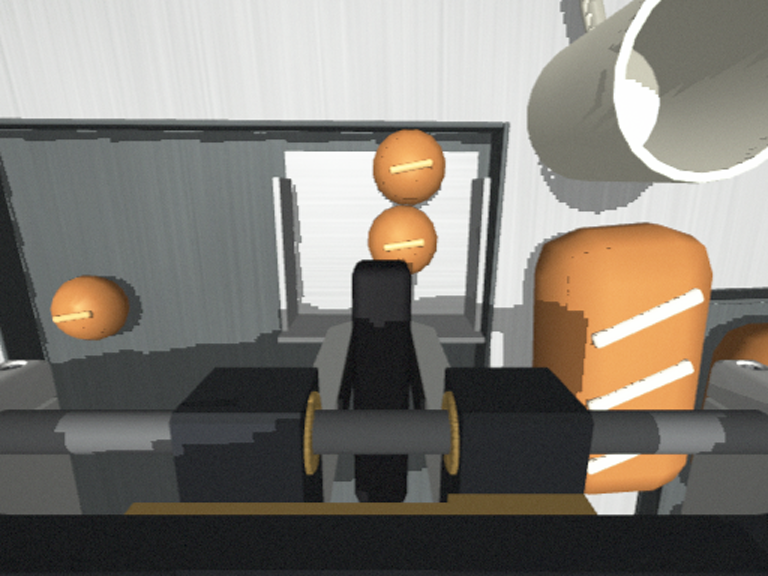

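Call:
step_arm([
  [2, -1, 0, 0, 0, 3],
  [3.5, -1.5, 0, 0, 0, 3],
  [3.5, -1.8, 0, 0, 0, 3],
  [3.5, -2, 0, 0, 0, 3],
  [3.5, -2, 0, 0, 0, 3],
  [3.5, -2.2, 0, 0, 0, 3],
  [3.5, -2.2, 0, 0, 0, 3],
  [3.5, -2.4, 0, 0, 0, 3],
  [0, 0, 0, 0, 0, 0],
  [0, 0, 0, 0, 0, 0],
])

```text
time_s: 35.5
ee_pos: [0.6401, 0.0427, 0.0793]
eef_rot: [-1.571, 0.383, -1.604]
force: [0.5, 0.7, -2.9]
grip_width: 0.0234
```

```bash
python3 - <<'E'
from h import *
togo(None);c=wrist();save(c,"w26",1.5)
E
```

```text
t 35.5 pos [640.1  42.7  79.3] rot [-90.   21.9 -91.9] q [-0.15  0.64  1.38  0.41  1.2  -0.28] grip 23.4 F [ 0.5  0.7 -2.9]
```

View pics/w26.png

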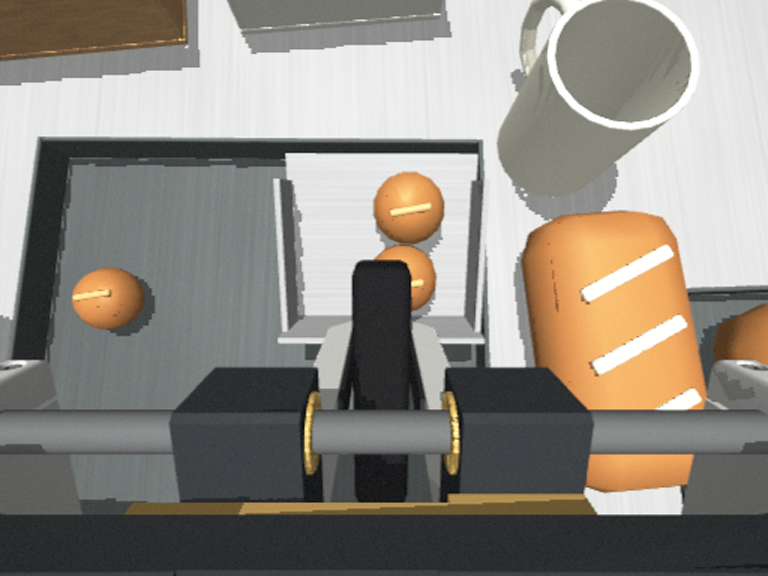

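Call:
step_arm([
  [-7.5, -18.5, 0, 0, 0, 0],
  [-11, -28, 0, 0, 0, 0],
  [-11, -28, 0, 0, 0, 0],
  [-11, -28, 0, 0, 0, 0],
  [-5, -12.5, 0, 0, 0, 0],
  [0, 0, 0, 0, 0, 0],
])

```text
time_s: 36.3
ee_pos: [0.6404, 0.0415, 0.2043]
eef_rot: [-1.569, 0.384, -1.604]
force: [-0.2, -0.4, -4.0]
grip_width: 0.0237
```

Call:
step_arm([
  [-12.2, 5, -15.1, 0, 0, 0],
  [-24.4, 9.9, -30.2, 0, 0, 0],
  [-24.4, 9.9, -30.2, 0, 0, 0],
  [-24.4, 9.9, -30.2, 0, 0, 0],
  [-24.4, 9.9, -30.2, 0, 0, 0],
  [-24.4, 9.9, -30.2, 0, 0, 0],
  [-24.4, 9.9, -30.2, 0, 0, 0],
  [-24.4, 9.9, -30.2, 0, 0, 0],
  [-12.2, 5, -15.1, 0, 0, 0],
  [0, 0, 0, 0, 0, 0],
])

```text
time_s: 37.55
ee_pos: [0.4047, 0.2606, 0.2021]
eef_rot: [-1.572, 0.383, -1.603]
force: [0.7, 0.6, -3.2]
grip_width: 0.0235
```

```bash
python3 - <<'E'
from h import *
togo([.406,.262,.205]);c=wrist();save(c,"w27",1.5)
E
```

```text
t 37.55 pos [404.7 260.6 202.1] rot [-90.1  22.  -91.9] q [0.29 0.06 1.86 0.4  1.13 0.17] grip 23.5 F [ 0.7  0.6 -3.2]
tool shift [-2.5 -2.1  1.3]
```

View pics/w27.png

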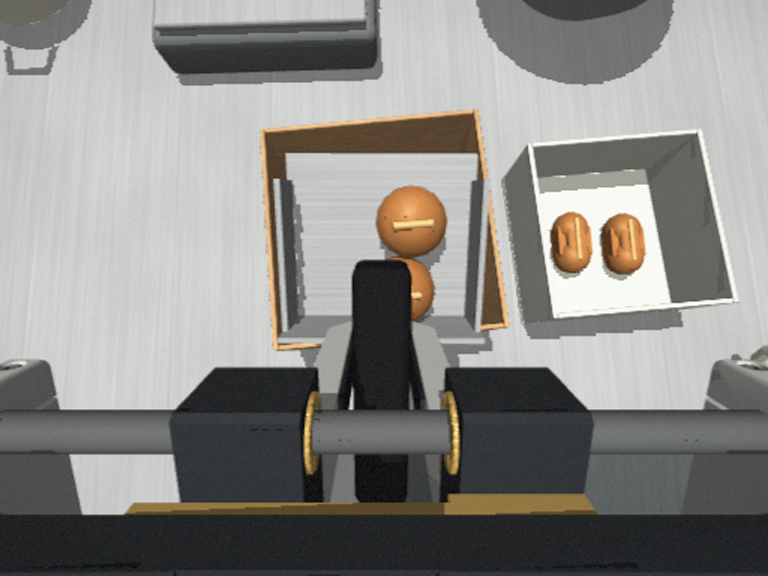

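Same dump as before.

Call:
step_arm([
  [-2, -3, 0, 0, 0, -10],
  [0, 0, 0, 0, 0, -10],
  [0, 0, 0, 0, 0, -10],
  [0, 0, 0, 0, 0, -8],
  [-2, -1, 0, 0, 0, -5],
  [-2, -1, 0, 0, 0, -5],
  [-2, -1, 0, 0, 0, -5],
  [-2, -1, 0, 0, 0, -5],
  [-2, -2, 0, 0, 0, -5],
  [-2, -2, 0, 0, 0, -5],
  [0, 0, 0, 0, 0, 0],
])

```text
time_s: 38.98
ee_pos: [0.4066, 0.2753, 0.2057]
eef_rot: [-1.575, -0.804, -1.602]
force: [0.3, -0.7, -2.7]
grip_width: 0.0238
```

```bash
python3 - <<'E'
from h import *
togo(None);c=wrist();save(c,"w28",1.5);save(camera("scene"),"s28")
E
```

```text
t 38.98 pos [406.6 275.3 205.7] rot [-90.2 -46.1 -91.8] q [ 0.79  0.54  1.38 -0.53  1.84  0.85] grip 23.8 F [ 0.3 -0.7 -2.7]
```

View pics/w28.png

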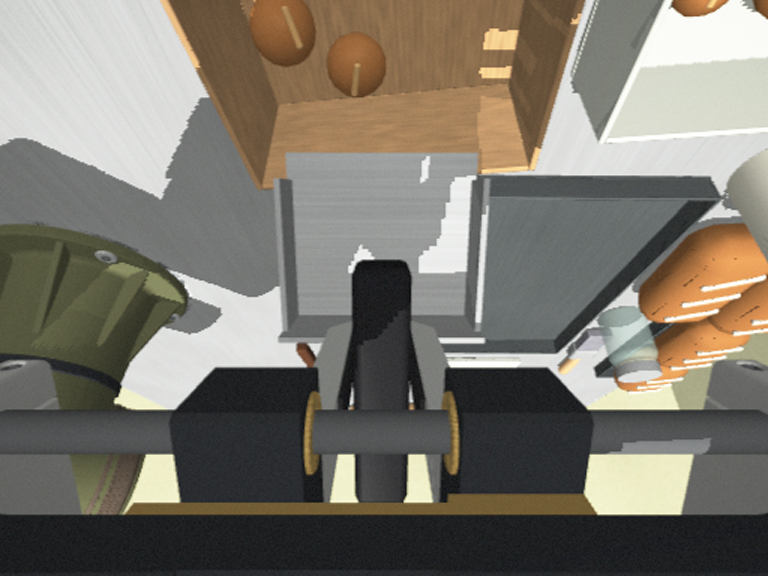

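Call:
step_arm([
  [0, 0, 0, 0, 0, 8.8],
  [0, 0, 0, 0, 0, 8.8],
  [0, 0, 0, 0, 0, 8.8],
  [0, 0, 0, 0, 0, 8.8],
  [0, 0, 0, 0, 0, 8.8],
  [0, 0, 0, 0, 0, 0],
])

```text
time_s: 39.83
ee_pos: [0.4069, 0.2737, 0.2089]
eef_rot: [-1.568, -0.033, -1.608]
force: [0.0, -0.3, -3.1]
grip_width: 0.0237
```

Call:
step_arm([
  [47.4, 1.6, 11.3, 0, 0, 0],
  [47.4, 1.6, 11.3, 0, 0, 0],
  [47.4, 1.6, 11.3, 0, 0, 0],
  [47.4, 1.6, 11.3, 0, 0, 0],
  [47.4, 1.6, 11.3, 0, 0, 0],
  [47.4, 1.6, 11.3, 0, 0, 0],
  [47.4, 1.6, 11.3, 0, 0, 0],
  [0, 0, 0, 0, 0, 0],
  [0, 0, 0, 0, 0, 0],
])

```text
time_s: 40.95
ee_pos: [0.4741, -0.0589, 0.2078]
eef_rot: [-1.572, -0.036, -1.605]
force: [0.8, 0.0, -2.8]
grip_width: 0.0237
```

```bash
python3 - <<'E'
from h import *
togo([.4745,-.06,.0735]);c=wrist();save(c,"w29",1.5);c=camera("top");save(c,"t29",3,(50,130,220,310))
for b in bites(c,(180,135,345,255)):print(b)
E
```

```text
t 40.95 pos [474.1 -58.9 207.8] rot [-90.1  -2.  -91.9] q [-0.18  0.14  1.72 -0.04  1.29 -0.14] grip 23.7 F [ 0.8  0.  -2.8]
tool shift [ -3.7 134.3   0.5]
([224.8, 231.0], 193, [468.0, 76.0], [37, 35], 89)
```

View pics/w29.png

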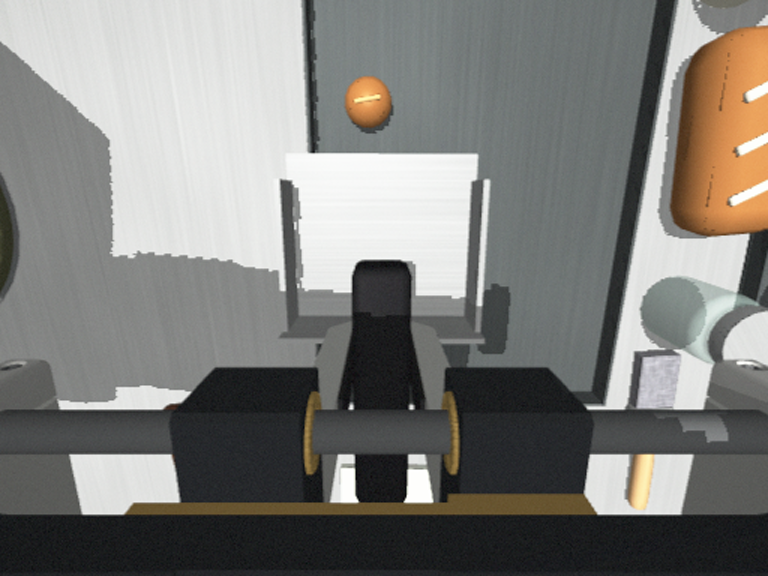

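View pics/t29.png

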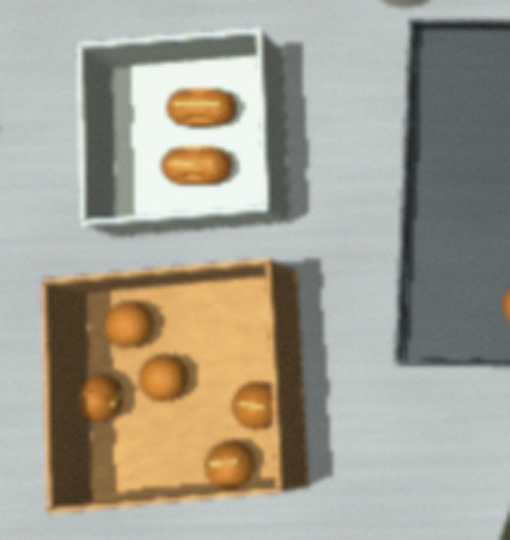

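Call:
step_arm([
  [-1.2, 40, 4, 0, 0, 0],
  [-1.2, 40, 0, 0, 0, 0],
  [-1.2, 35, 0, 0, 0, 0],
  [-0.5, 14, 0, 0, 0, 0],
  [0, 5, 0, 0, 0, 0],
  [0, 0, 0, 0, 0, 0],
  [0, 2, 0, 0, 0, 0],
  [0, 0, 0, 0, 0, 0],
])

```text
time_s: 42.05
ee_pos: [0.4784, -0.06, 0.0723]
eef_rot: [-1.57, -0.035, -1.605]
force: [0.7, -0.7, -3.2]
grip_width: 0.0236
```

```bash
python3 - <<'E'
from h import *
togo([.478,-.06,.0705]);c=wrist();save(c,"w30",1.5)
E
```

```text
t 42.05 pos [478.4 -60.   72.3] rot [-90.   -2.  -91.9] q [-0.18  0.31  1.85 -0.04  0.98 -0.12] grip 23.6 F [ 0.7 -0.7 -3.2]
tool shift [-0.1  1.8 -0.4]
```

View pics/w30.png

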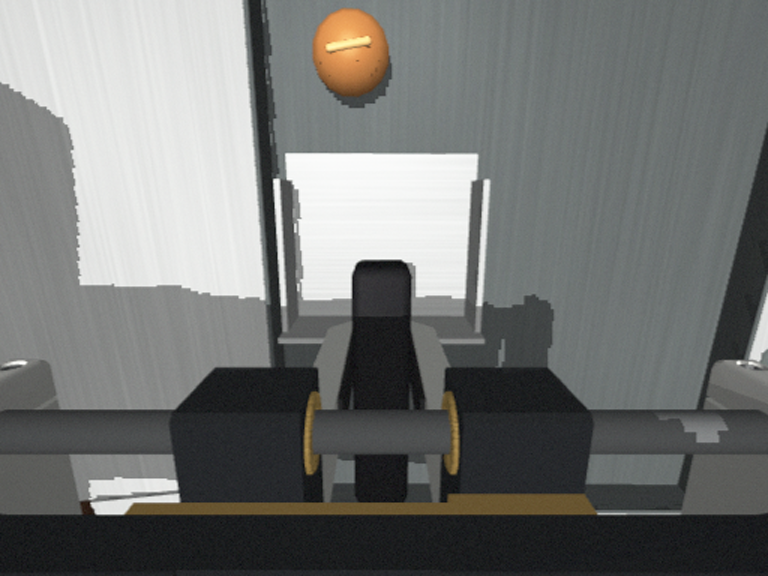

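Call:
step_arm([
  [0, 2, 1, 0, 0, 0],
  [0, 0.3, 0, 0, 0, 0],
  [-10, -0.35, 0, 0, 0, 0],
  [-13, -0.45, 0, 0, 0, 0],
  [-13, -0.45, 0, 0, 0, 0],
  [-13, -0.45, 0, 0, 0, 0],
  [-13, -0.45, 0, 0, 0, 0],
  [-13, -0.45, 0, 0, 0, 0],
  [-13, -0.45, 0, 0, 0, 0],
  [-12, -0.4, 0, 0, 0, 0],
])

```text
time_s: 43.35
ee_pos: [0.483, 0.0406, 0.07]
eef_rot: [-1.57, -0.035, -1.605]
force: [0.3, -2.2, 5.9]
grip_width: 0.024
```

```bash
python3 - <<'E'
from h import *
togo([.483,.078,.0705]);c=wrist();save(c,"w31",1.5)
E
```

```text
t 43.35 pos [483.   40.6  70. ] rot [-89.9  -2.  -91.9] q [ 0.03  0.32  1.84 -0.04  0.98  0.08] grip 24.0 F [ 0.3 -2.2  5.9]
tool shift [-37.4  -1.8  -1.2]
```

View pics/w31.png

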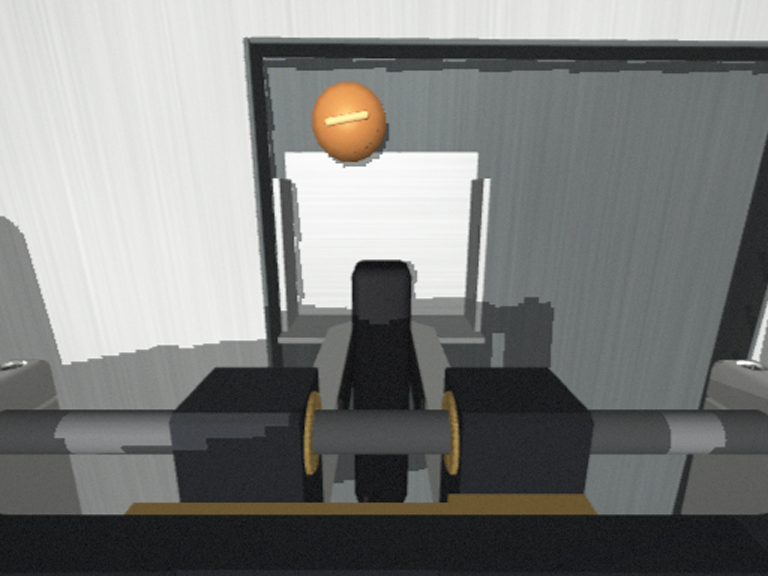

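Call:
step_arm([
  [-10, -0.35, 0, 0, 0, 0],
  [-8, -0.3, 0, 0, 0, 0],
  [-6, -0.2, 0, 0, 0, 0],
  [-6, -0.2, 0, 0, 0, 0],
  [-4, -0.1, 0, 0, 0, 0],
  [-2, -0.1, 0, 0, 0, 0],
  [0, 0, 0, 0, 0, 0],
])

```text
time_s: 44.28
ee_pos: [0.4841, 0.0763, 0.0699]
eef_rot: [-1.57, -0.035, -1.604]
force: [0.0, -0.3, 5.0]
grip_width: 0.0237
```

```bash
python3 - <<'E'
from h import *
togo([.483,.078,.0705]);c=wrist();save(c,"w32",1.5)
E
```

```text
t 44.27 pos [484.1  76.3  69.9] rot [-89.9  -2.  -91.9] q [ 0.1   0.34  1.82 -0.04  0.99  0.16] grip 23.7 F [ 0.  -0.3  5. ]
tool shift [-1.6 -0.6 -1.2]
```

View pics/w32.png

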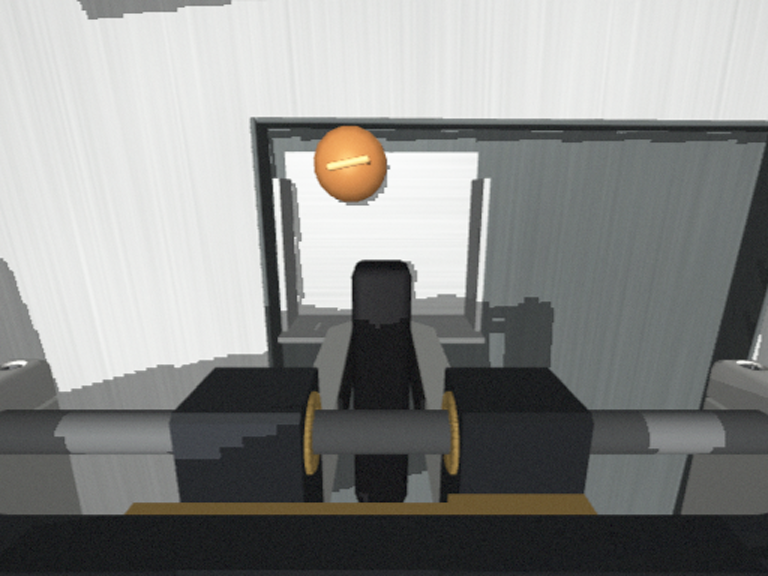

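Call:
step_arm([
  [-3, -0.1, 0, 0, 0, 0],
  [0, 0, 0, 0, 0, 0],
  [3.2, -1.5, 0, 0, 0, 3],
  [3.5, -1.5, 0, 0, 0, 3],
  [3.5, -1.8, 0, 0, 0, 3],
  [3.5, -2, 0, 0, 0, 3],
  [3.5, -2, 0, 0, 0, 3],
  [3.5, -2.2, 0, 0, 0, 3],
  [3.5, -2.2, 0, 0, 0, 3],
  [3.5, -2.4, 0, 0, 0, 3],
  [0, 0, 0, 0, 0, 0],
  [0, 0, 0, 0, 0, 0],
])

```text
time_s: 45.82
ee_pos: [0.4827, 0.0494, 0.0804]
eef_rot: [-1.571, 0.383, -1.605]
force: [0.9, 0.5, -1.7]
grip_width: 0.0238
```

```bash
python3 - <<'E'
from h import *
togo(None);c=wrist();save(c,"w33",1.5)
E
```

```text
t 45.83 pos [482.7  49.4  80.4] rot [-90.   21.9 -91.9] q [-0.18  0.33  1.85  0.44  1.06 -0.38] grip 23.8 F [ 0.9  0.5 -1.7]
```

View pics/w33.png

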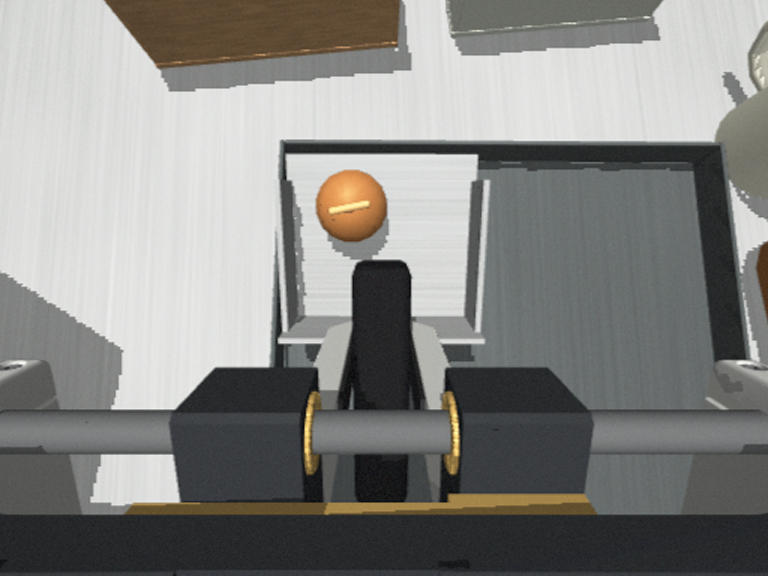

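Call:
step_arm([
  [-7.5, -18.5, 0, 0, 0, 0],
  [-11, -28, 0, 0, 0, 0],
  [-11, -28, 0, 0, 0, 0],
  [-11, -28, 0, 0, 0, 0],
  [-5, -12.5, 0, 0, 0, 0],
  [0, 0, 0, 0, 0, 0],
])

```text
time_s: 46.62
ee_pos: [0.4829, 0.0485, 0.2044]
eef_rot: [-1.57, 0.384, -1.604]
force: [-0.1, -0.3, -3.0]
grip_width: 0.0234
```

Call:
step_arm([
  [-16.2, 6.5, -7, 0, 0, 0],
  [-32.5, 13.1, -14.1, 0, 0, 0],
  [-32.5, 13.1, -14.1, 0, 0, 0],
  [-32.5, 13.1, -14.1, 0, 0, 0],
  [-32.5, 13.1, -14.1, 0, 0, 0],
  [-32.5, 13.1, -14.1, 0, 0, 0],
  [-16.2, 6.5, -7, 0, 0, 0],
  [0, 0, 0, 0, 0, 0],
])

```text
time_s: 47.62
ee_pos: [0.404, 0.2623, 0.2036]
eef_rot: [-1.573, 0.383, -1.603]
force: [-0.4, -0.6, -3.6]
grip_width: 0.0235
```

```bash
python3 - <<'E'
from h import *
togo([.406,.262,.205]);c=wrist();save(c,"w34",1.5)
E
```

```text
t 47.62 pos [404.  262.3 203.6] rot [-90.1  22.  -91.8] q [0.3  0.06 1.86 0.4  1.13 0.17] grip 23.5 F [-0.4 -0.6 -3.6]
tool shift [-0.4 -1.4  2. ]
```

View pics/w34.png

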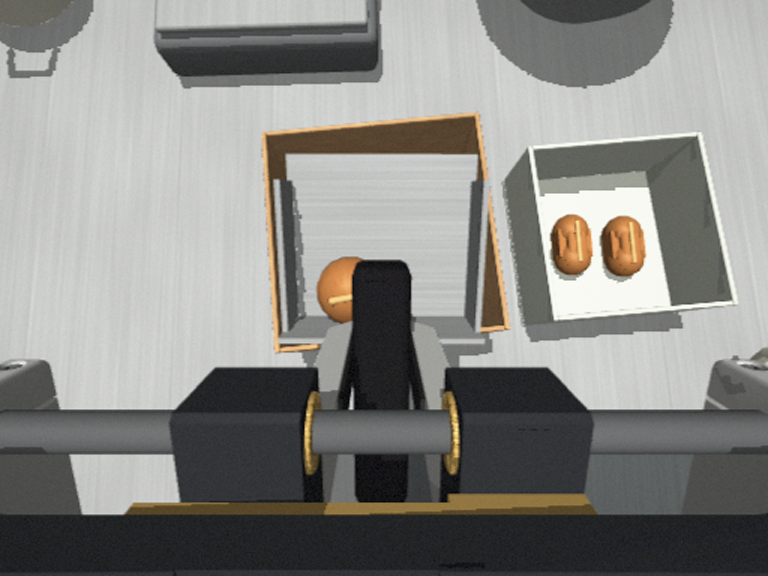

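Call:
step_arm([
  [0, 0, 2, 0, 0, -10],
  [0, 0, 0, 0, 0, -10],
  [0, 0, 0, 0, 0, -10],
  [0, 0, 0, 0, 0, -8],
  [-2, -1, 0, 0, 0, -5],
  [-2, -1, 0, 0, 0, -5],
  [-2, -1, 0, 0, 0, -5],
  [-2, -1, 0, 0, 0, -5],
  [-2, -2, 0, 0, 0, -5],
  [-2, -2, 0, 0, 0, -5],
  [0, 0, 0, 0, 0, 0],
])

```text
time_s: 49.05
ee_pos: [0.4079, 0.2754, 0.2041]
eef_rot: [-1.575, -0.804, -1.602]
force: [-0.5, 0.0, -2.8]
grip_width: 0.0234
```

```bash
python3 - <<'E'
from h import *
togo(None);c=wrist();save(c,"w35",1.5)
E
```

```text
t 49.05 pos [407.9 275.4 204.1] rot [-90.2 -46.1 -91.8] q [ 0.79  0.54  1.38 -0.53  1.83  0.85] grip 23.4 F [-0.5  0.  -2.8]
```

View pics/w35.png

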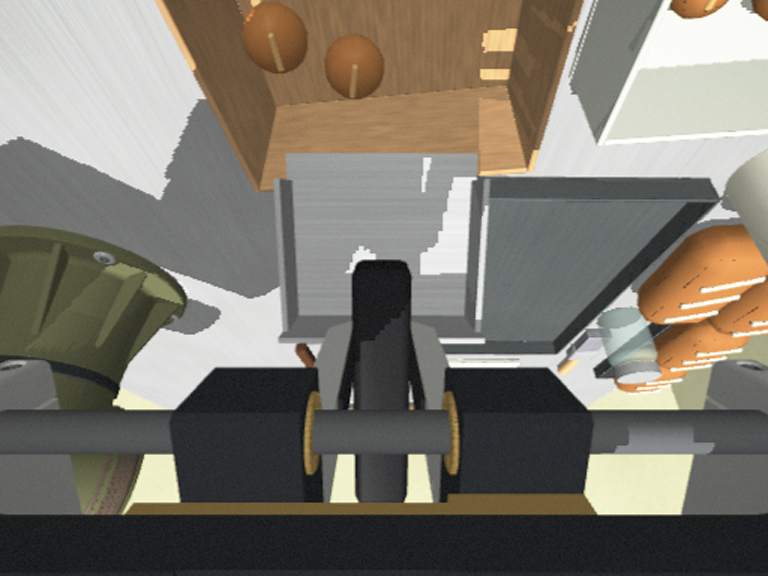

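Call:
step_arm([
  [0, 0, 0, 0, 0, 9.2],
  [0, 0, 0, 0, 0, 9.2],
  [0, 0, 0, 0, 0, 9.2],
  [0, 0, 0, 0, 0, 9.2],
  [0, 0, 0, 0, 0, 9.3],
  [0, 0, 0, 0, 0, 0],
])

```text
time_s: 49.85
ee_pos: [0.4084, 0.2738, 0.2069]
eef_rot: [-1.568, 0.004, -1.608]
force: [-0.5, 0.5, -2.1]
grip_width: 0.0239
```

Call:
step_arm([
  [53.4, 0, 9.2, 0, 0, 0],
  [53.4, 0, 9.2, 0, 0, 0],
  [53.4, 0, 9.2, 0, 0, 0],
  [53.4, 0, 9.2, 0, 0, 0],
  [53.4, 0, 9.2, 0, 0, 0],
  [53.4, 0, 9.2, 0, 0, 0],
  [53.4, 0, 9.2, 0, 0, 0],
  [53.4, 0, 9.2, 0, 0, 0],
  [53.4, 0, 9.2, 0, 0, 0],
  [53.4, 0, 9.2, 0, 0, 0],
  [53.4, 0, 9.2, 0, 0, 0],
  [53.4, 0, 9.2, 0, 0, 0],
])

```text
time_s: 51.35
ee_pos: [0.4968, -0.3703, 0.2044]
eef_rot: [-1.573, 0.001, -1.605]
force: [0.6, -0.1, -2.6]
grip_width: 0.0235
```

Call:
step_arm([
  [0, 0, 0, 0, 9.2, 0],
  [0, 0, 0, 0, 9.2, 0],
  [0, 0, 0, 0, 9.2, 0],
  [0, 0, 0, 0, 9.2, 0],
  [0, 0, 0, 0, 9.2, 0],
  [0, 0, 0, 0, 9.2, 0],
  [0, 0, 0, 0, 9.2, 0],
  [0, 0, 0, 0, 9.2, 0],
  [0, 0, 0, 0, 9.2, 0],
  [0, 0, 0, 0, 9.2, 0],
  [0, 0, 0, 0, 0, 0],
])

```text
time_s: 52.72
ee_pos: [0.4968, -0.3684, 0.2043]
eef_rot: [-1.572, -0.002, 3.074]
force: [0.2, 0.1, -2.5]
grip_width: 0.0235
```

```bash
python3 - <<'E'
from h import *
togo([.496,-.370,.076]);c=wrist();save(c,"w36",1.5)
c=camera("top");save(c,"t36");save(camera("scene"),"s36")
E
```

```text
t 52.73 pos [ 496.8 -368.4  204.3] rot [-9.010e+01 -1.000e-01  1.761e+02] q [-0.7   0.46  1.31 -0.    1.38  0.94] grip 23.5 F [ 0.2  0.1 -2.5]
tool shift [  0.4 128.3   1.8]
```

View pics/w36.png

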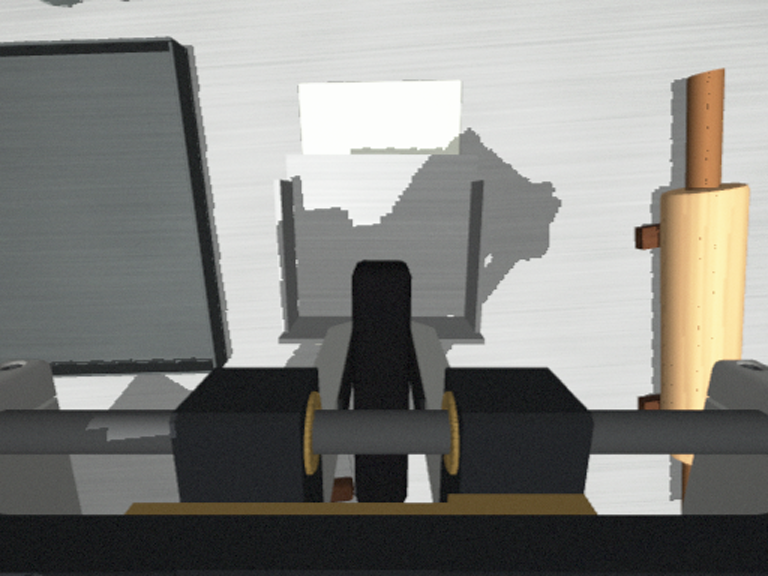

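View pics/t36.png

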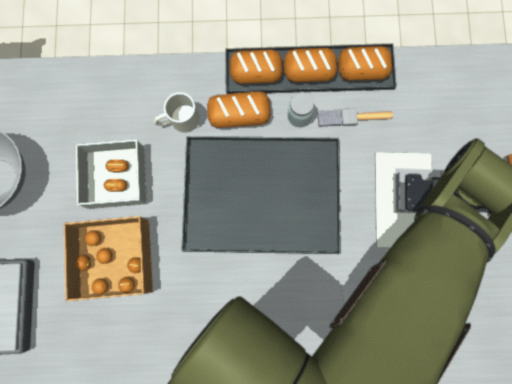

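View pics/s36.png

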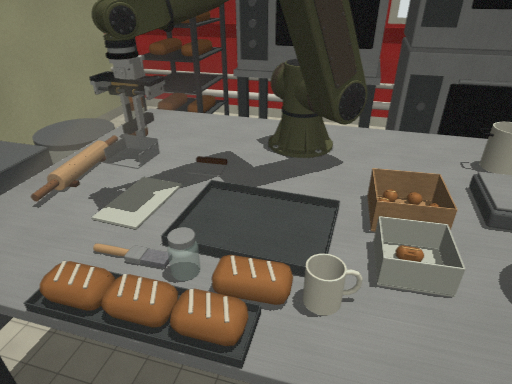

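```bash
python3 - <<'E'
from h import *
c=wrist();p,R,o=pose()
a=ray(c,299/1.5,83/1.5,.01);b=ray(c,462/1.5,80/1.5,.01);print(a,b,np.linalg.norm(a-b))
d=(a-b)/np.linalg.norm(a-b);n=np.array([d[1],-d[0],0]);ce=(a+b)/2-.12*n;print(ce,np.degrees(np.arctan2(n[1],n[0])))
t=ce-.041*n;t[2]=.076;print(t,R.T@(t-p)*1000)
E
```

```text
[ 0.65849487 -0.3086821   0.01      ] [ 0.65176504 -0.44748482  0.01      ] 0.13896577456712375
[ 0.53527075 -0.3722721   0.01      ] -2.775806144553617
[ 0.49431886 -0.37028655  0.076     ] [  2.18900798 128.44943084   2.15401566]
```

Call:
step_arm([
  [1.5, 40, 2, 0, 0, 0],
  [0, 40, 0, 0, 0, 0],
  [0, 30, 0, 0, 0, 0],
  [0, 12, 0, 0, 0, 0],
  [0, 5, 0, 0, 0, 0],
  [0, 0, 0, 0, 0, 0],
  [0, 0, 0, 0, 0, 0],
])

```text
time_s: 53.8
ee_pos: [0.4954, -0.3706, 0.0787]
eef_rot: [-1.572, 0.001, 3.073]
force: [-0.4, 0.3, -2.9]
grip_width: 0.0239
```

Call:
step_arm([
  [0, 1, 0, 0, 0, 0],
  [0, 1, 0, 0, 0, 0],
  [0, 0.7, 0, 0, 0, 0],
  [0, 0, 0, 0, 0, 0],
])

```text
time_s: 54.3
ee_pos: [0.4951, -0.3703, 0.0749]
eef_rot: [-1.572, 0.0, 3.073]
force: [0.3, -0.0, -2.0]
grip_width: 0.0237
```

Call:
step_arm([
  [0, 0.6, 0, 0, 0, 0],
  [0, 0, 0, 0, 0, 0],
  [0, 0, 0, 0, 0, 0],
])

```text
time_s: 54.68
ee_pos: [0.4951, -0.3704, 0.0745]
eef_rot: [-1.572, 0.0, 3.073]
force: [-1.0, 0.2, 2.6]
grip_width: 0.0236
```

Call:
step_arm([
  [0, 0, 0, 0, 0, 0],
  [0, 0, 0, 0, 0, 0],
  [0, 0, 0, 0, 0, 0],
  [0, 0, 0, 0, 0, 0],
  [0, -20, 0, 0, 0, 0],
  [0, -40, 0, 0, 0, 0],
  [0, -50, 0, 0, 0, 0],
  [0, -50, 0, 0, 0, 0],
], gripper=0.5)

```text
time_s: 55.68
ee_pos: [0.4949, -0.3704, 0.2358]
eef_rot: [-1.573, -0.0, 3.073]
force: [0.1, -0.8, 0.2]
grip_width: 0.0703
```

```bash
python3 - <<'E'
from h import *
togo(None);c=wrist();save(c,"w37",1.5);save(camera("scene"),"s37")
E
```

```text
t 55.67 pos [ 494.9 -370.4  235.8] rot [-90.1  -0.  176.1] q [-0.7   0.44  1.27  0.    1.44  0.94] grip 70.3 F [ 0.1 -0.8  0.2]
```

View pics/w37.png

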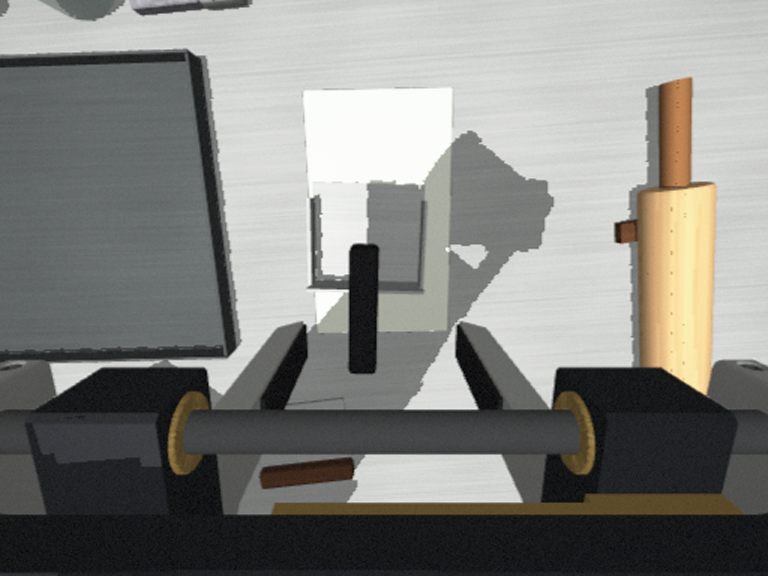

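View pics/s37.png

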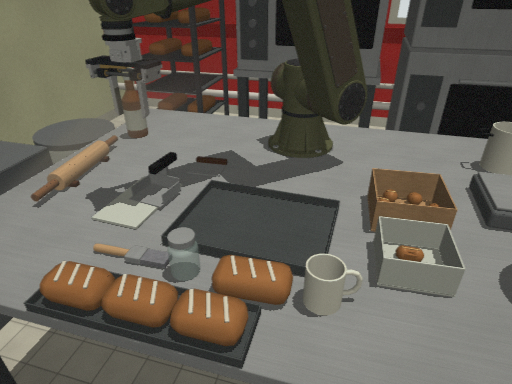

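Call:
step_arm([
  [60, 0, 0, 0, 0, 0],
  [60, 0, 0, 0, 0, 0],
  [40, 0, 20, 0, 0, 0],
  [20, 0, 50, 0, 0, 0],
  [0, 0, 50, 0, 0, 0],
  [0, 0, 0, 0, 0, 0],
])

```text
time_s: 56.52
ee_pos: [0.3061, -0.4798, 0.2325]
eef_rot: [-1.574, -0.001, 3.07]
force: [-0.0, -0.6, -0.3]
grip_width: 0.0707
```

```bash
python3 - <<'E'
from h import *
togo(None);c=wrist();save(c,"w38",1.5);c=camera("top");save(c,"t38",4,(365,140,445,265))
handle(c,(395,170,430,260),.102)
E
```

```text
t 56.52 pos [ 306.1 -479.8  232.5] rot [-9.020e+01 -1.000e-01  1.759e+02] q [-1.07  0.33  1.42  0.    1.39  0.57] grip 70.7 F [-0.  -0.6 -0.3]
handle c [ 468.4 -321.7] size [ 2.3 29.9] ang 86.0 (395, 217, 2, 14)
```

View pics/t38.png

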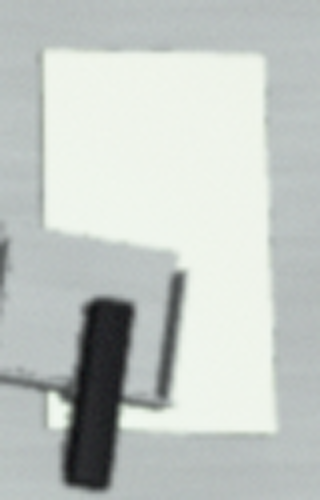

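View pics/w38.png

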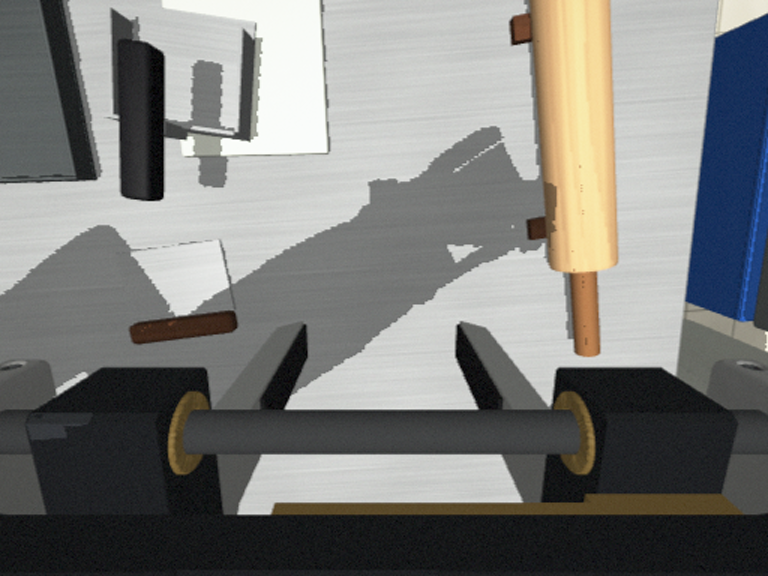

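```bash
python3 - <<'E'
from h import *
c=camera("top");handle(c,(376,205,402,268),.100)
save(c,"t39",5,(345,180,445,290))
s=camera("scene");save(s,"s39",5,(70,130,220,250))
c=wrist();handle(c,(70,20,112,140),.10)
E
```

```text
handle c [ 435.7 -305.3] size [ 22.6 103.4] ang 78.2 (382, 216, 15, 46)
handle c [ 434.5 -312.5] size [ 30.5 108.9] ang 78.9 (82, 27, 30, 107)
```

View pics/t39.png

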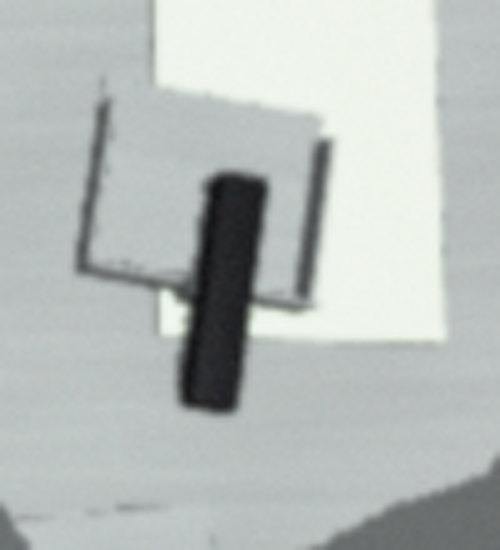

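View pics/s39.png

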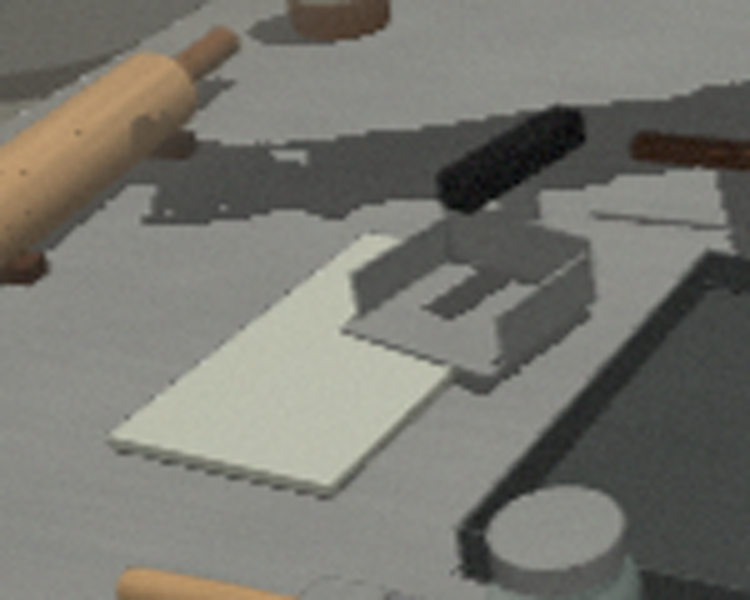

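```bash
python3 - <<'E'
from h import *
togo([.45,-.313,.15])
E
```

```text
t 56.77 pos [ 307.6 -477.   234.2] rot [-90.1   0.  176.1] q [-1.06  0.32  1.43  0.    1.4   0.58] grip 70.6 F [-0.3 -0.1 -0.3]
tool shift [-131.    84.5 -173.1]
```

Call:
step_arm([
  [-26, 0, -34.6, 0, 0, 0],
  [-26, 0, -34.6, 0, 0, 0],
  [-26, 0, -34.6, 0, 0, 0],
  [-26, 0, -34.6, 0, 0, 0],
  [-27, 0, -34.6, 0, 0, 0],
  [0, 30, 0, 0, 7.5, 0],
  [0, 54, 0, 0, 0, 0],
  [0, 0, 0, 0, 0, 0],
])

```text
time_s: 57.78
ee_pos: [0.4486, -0.3124, 0.1479]
eef_rot: [-1.575, -0.006, 2.943]
force: [0.1, -0.2, 1.1]
grip_width: 0.0708
```

```bash
python3 - <<'E'
from h import *
togo([.45,-.313,.0735]);c=wrist();save(c,"w40",1.5);save(camera("scene"),"s40")
E
```

```text
t 57.77 pos [ 448.6 -312.4  147.9] rot [-90.3  -0.3 168.6] q [-0.68  0.35  1.59  0.    1.2   1.09] grip 70.8 F [ 0.1 -0.2  1.1]
tool shift [-1.9 74.4  0.7]
```

View pics/w40.png

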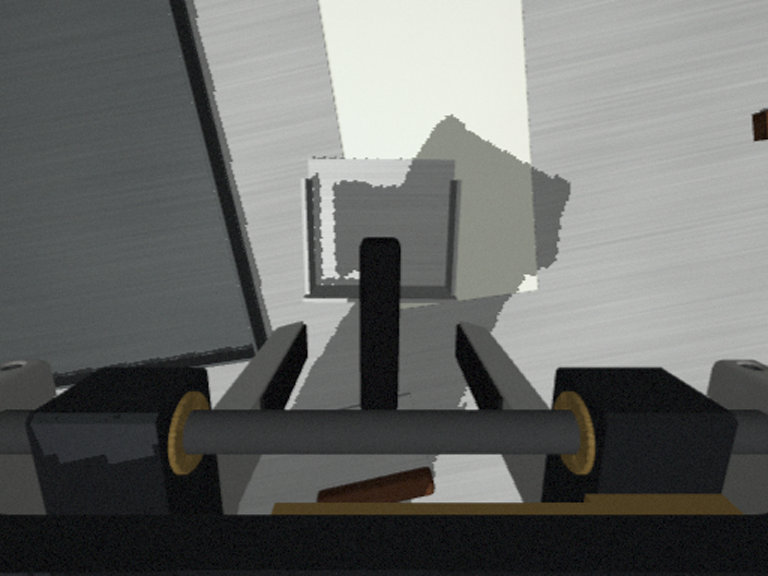

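Call:
step_arm([
  [0, 30, 0, 0, 0, 0],
  [0, 28, 0, 0, 0, 0],
  [0, 13, 0, 0, 0, 0],
  [0, 3, 0, 0, 0, 0],
  [0, 0, 0, 0, 0, 0],
  [0, 0, 0, 0, 0, 0],
])

```text
time_s: 58.62
ee_pos: [0.4502, -0.3143, 0.0774]
eef_rot: [-1.572, 0.001, 2.942]
force: [-1.1, -0.1, -0.4]
grip_width: 0.0707
```

Call:
step_arm([
  [0, 0, 0, 0, 0, 0],
  [0, 0, 0, 0, 0, 0],
  [0, 0, 0, 0, 0, 0],
  [0, 0, 0, 0, 0, 0],
  [0, 0, 0, 0, 0, 0],
], gripper=-1, squeeze=50)

```text
time_s: 59.25
ee_pos: [0.4498, -0.314, 0.0763]
eef_rot: [-1.573, -0.0, 2.942]
force: [-0.1, -1.5, 0.1]
grip_width: 0.0236
```

```bash
python3 - <<'E'
from h import *
togo(None);c=wrist();save(c,"w41",1.5);s=camera("scene");save(s,"s41",4,(70,90,220,240))
E
```

```text
t 59.25 pos [ 449.8 -314.    76.3] rot [-90.1  -0.  168.6] q [-0.68  0.44  1.65  0.    1.05  1.09] grip 23.6 F [-0.1 -1.5  0.1]
```

View pics/w41.png

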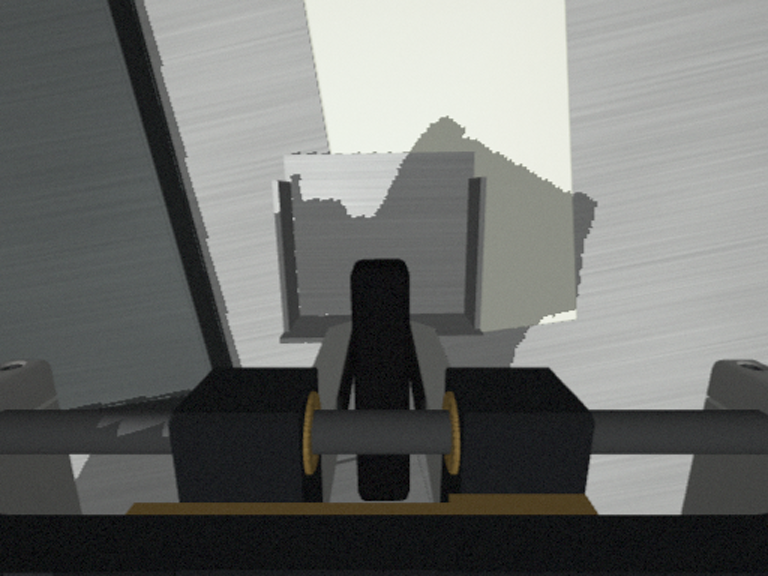

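View pics/s41.png

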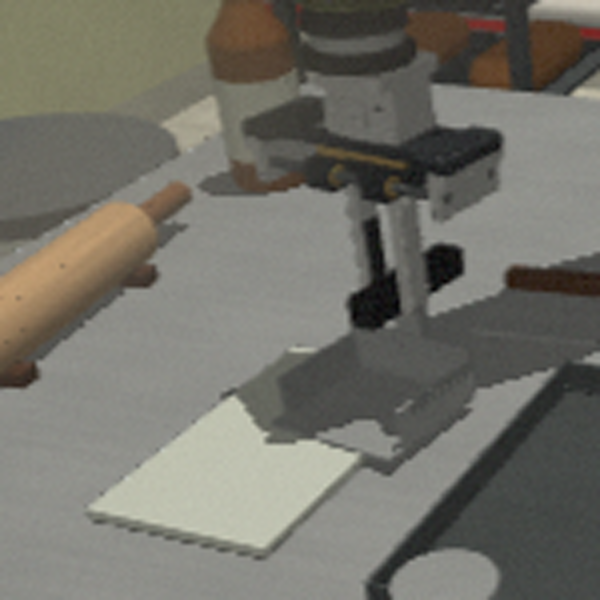

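Call:
step_arm([
  [0, -15, 0, 0, 0, 0],
  [0, -30, 0, 0, 0, 0],
  [0, 0, 0, 0, -8, 0],
  [-16, 0, 17.7, 0, 0, 0],
  [-16, 0, 17.7, 0, 0, 0],
  [-16, 0, 17.7, 0, 0, 0],
  [0, 0, 0, 0, 0, 0],
  [0, 0, 0, 0, 0, 0],
])

```text
time_s: 60.35
ee_pos: [0.4942, -0.3696, 0.1215]
eef_rot: [-1.573, -0.0, 3.082]
force: [0.9, 0.7, -1.1]
grip_width: 0.0232
```

```bash
python3 - <<'E'
from h import *
togo([.495,-.370,.0763]);c=wrist();save(c,"w42",1.5)
E
```

```text
t 60.35 pos [ 494.2 -369.6  121.5] rot [-90.1  -0.  176.6] q [-0.7   0.52  1.41  0.    1.21  0.93] grip 23.2 F [ 0.9  0.7 -1.1]
tool shift [-0.8 45.2  0.4]
```

View pics/w42.png

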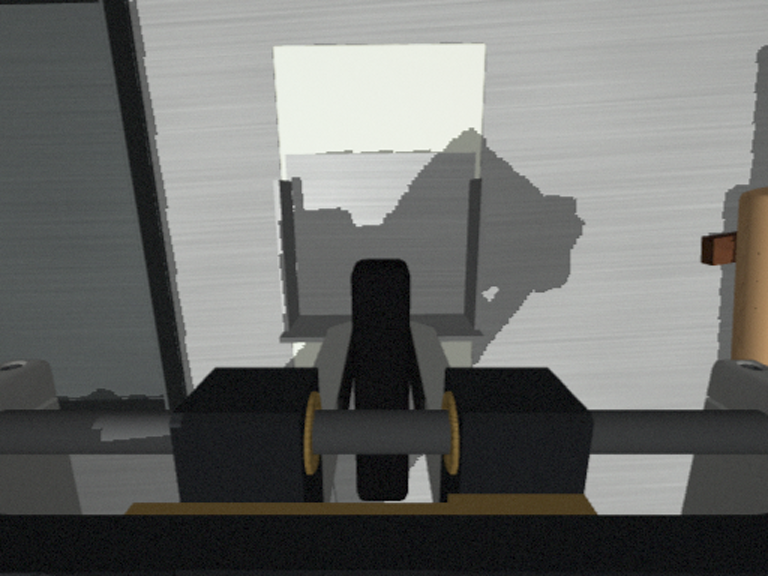

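Call:
step_arm([
  [-0.5, 25, 0, 0, 0, 0],
  [0, 12, 0, 0, 0, 0],
  [0, 5, 0, 0, 0, 0],
  [0, 1.5, 0, 0, 0, 0],
  [0, 1.2, 0, 0, 0, 0],
  [0, 0, 0, 0, 0, 0],
  [0, 0, 0, 0, 0, 0],
])

```text
time_s: 61.28
ee_pos: [0.4951, -0.37, 0.0768]
eef_rot: [-1.572, 0.0, 3.082]
force: [0.6, -0.3, -2.5]
grip_width: 0.0236
```

Call:
step_arm([
  [0, 0.7, 0, 0, 0, 0],
  [0, 0.5, 0, 0, 0, 0],
  [0, 0, 0, 0, 0, 0],
  [0, 0, 0, 0, 0, 0],
])

```text
time_s: 61.78
ee_pos: [0.4952, -0.3701, 0.0763]
eef_rot: [-1.572, 0.001, 3.082]
force: [-3.0, 2.4, 6.4]
grip_width: 0.0236
```

```bash
python3 - <<'E'
from h import *
togo(None)
E
```

```text
t 61.77 pos [ 495.2 -370.1   76.3] rot [-90.1   0.  176.6] q [-0.7   0.58  1.44  0.    1.12  0.93] grip 23.6 F [-3.   2.4  6.4]
```

Call:
step_arm([
  [0, -0.3, 0, 0, 0, 0],
  [0, 0, 0, 0, 0, 0],
  [0, 0, 0, 0, 0, 0],
  [0, 0, 0, 0, 0, 0],
  [0, -15, 0, 0, 0, 0],
  [0, -30, 0, 0, 0, 0],
  [0, -50, 0, 0, 0, 0],
  [0, -50, 0, 0, 0, 0],
  [60, 0, 0, 0, 0, 0],
  [60, 0, 10, 0, 0, 0],
  [40, 0, 50, 0, 0, 0],
  [20, 0, 50, 0, 0, 0],
], gripper=0.5)

```text
time_s: 63.28
ee_pos: [0.3081, -0.4692, 0.2226]
eef_rot: [-1.57, 0.001, 3.081]
force: [-0.0, -0.1, -0.4]
grip_width: 0.0704
```

Call:
step_arm([
  [0, 0, 20, 0, 0, 0],
  [0, 0, 0, 0, 0, 0],
  [0, 0, 0, 0, 0, 0],
])

```text
time_s: 63.65
ee_pos: [0.3089, -0.4873, 0.2209]
eef_rot: [-1.572, 0.0, 3.082]
force: [0.9, 0.0, -0.7]
grip_width: 0.0704
```

```bash
python3 - <<'E'
from h import *
togo(None);c=camera("top");save(c,"t43",1.5);save(c,"t43z",5,(365,140,445,255));handle(c,(395,185,430,250),.102);save(camera("scene"),"s43",1.5)
E
```

```text
t 63.65 pos [ 308.9 -487.3  220.9] rot [-90.1   0.  176.6] q [-1.07  0.35  1.42  0.    1.37  0.56] grip 70.4 F [ 0.9  0.  -0.7]
handle c [ 480.3 -364.7] size [ 22.8 102. ] ang 85.8 (409, 196, 11, 45)
```

View pics/t43z.png

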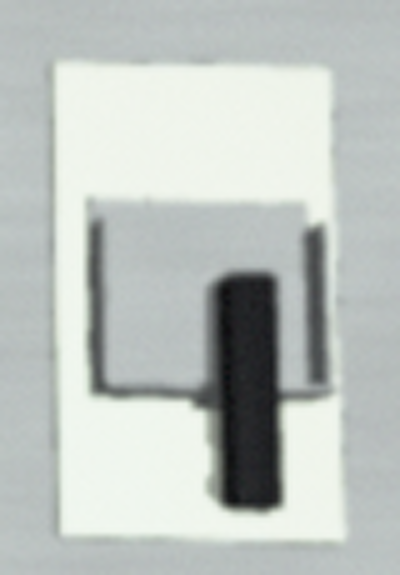

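View pics/t43.png

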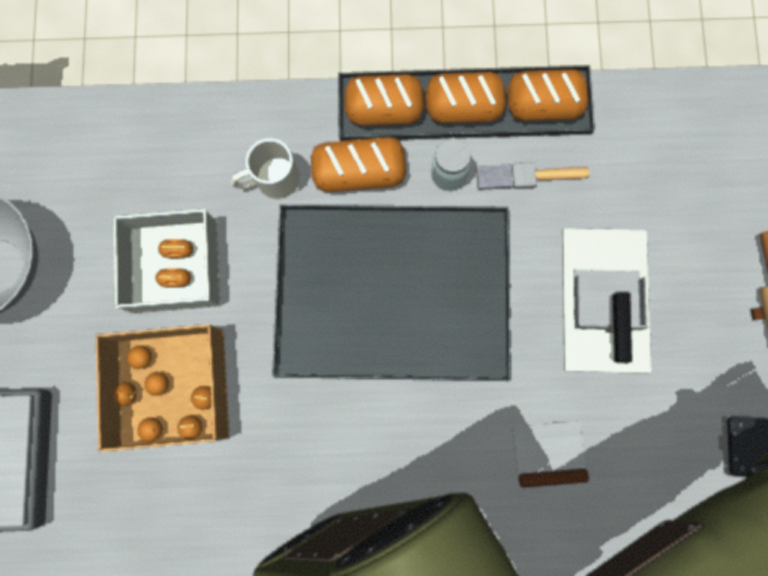

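View pics/s43.png

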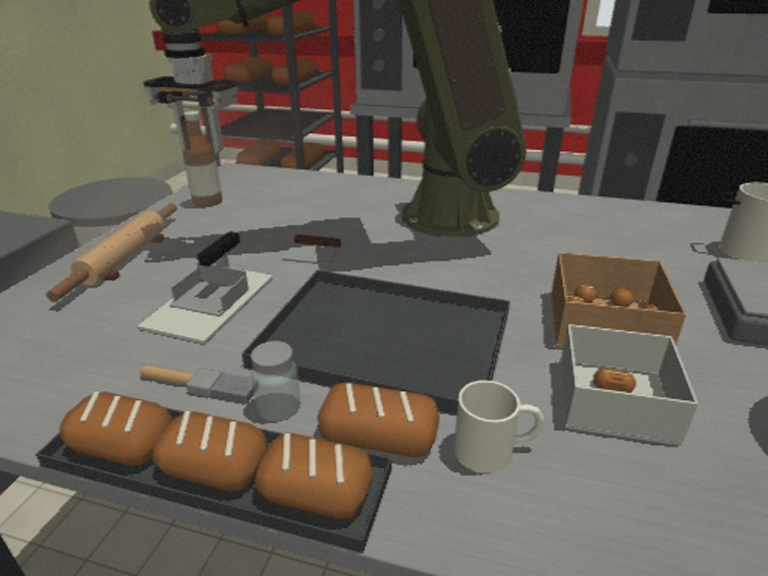

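```bash
python3 - <<'E'
from h import *
c=camera("top");handle(c,(395,185,430,250),.102)
print(job.hand_in())
E
```

```text
handle c [ 480.3 -364.7] size [ 22.8 102. ] ang 85.8 (409, 196, 11, 45)
the job is handed in; nothing more can be done
None
```

I finished the job and handed it in at about 64 s, well under the 210 s limit.

- **Misshapen bites:** I found two in the tray. I picked both out by hand first and put them in the white tub.
- **Good bites:** All six went into the carton with the scoop, in loads of 3, 2 and 1. The fingers never touched them.
- **Scoop:** After I first set it down, it was knocked half off the board while the gripper was clear of it. I picked it up again and set it back flat and upright.

The last pictures show the tray empty, six bites in the carton and two odd ones in the tub. The scoop lies in the middle of the board, about 2–3 mm off by eye, and had not moved between the last two looks. The mug, brush, jar, scraper and loaf look unmoved.

No check failed. Top-view readings of the handle were a few millimetres off from where I actually gripped it (about 5 mm in y), so I placed the scoop from the arm position and the wrist camera.

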